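# Hang two exercise loads as a chain on a spring balance

## Task

Load the spring balance for exercising before its calibration: hang the steel load by its bail on the balance's snap hook and let go of it, then hang the brass load in the snap hook under the steel load, each bail pressed in until the spring latch has shut behind it. Press with feeling, so that the balance is never drawn past the red mark at the end of its scale, do not drop a load, leave the glassware where it stands, and leave the chain hanging free and still.

Things in the scene. Friction and masses are not known exactly. Their poses are not given: they have to be found in the camera images.
- steel_load_center (a point): Centre of the steel load's round body, an upright bright steel cylinder, 36 mm in diameter, 44 mm high, about 300 g (not exact), a wire bail on top, a snap hook underneath that reaches 67 mm below this point. It stands in a slot of the wooden block, whose top is 22 mm below this point: lift it 50 mm to clear. x points away from the mouth of its lower hook. The loads may have changed places.
- steel_load: The steel load; origin at the centre of the underside of its round body, 22 mm below its centre.
- steel_load_bail (a point): Middle of the top wire (wire centre) of the steel load's bail, 64 mm above the body's centre. The bail is an upright oblong loop in the load's own y-z plane, wire 5 mm thick, 27 mm wide outside and 17 mm inside; the opening under the wire is 39 mm high, down to the body's top. The wire arches down to both sides.
- steel_load_seat (a point): Seat of the snap hook under the steel load, 58 mm below the body's centre: here lies the wire centre of a hung bail. Wire 6 mm thick, lying in the load's x-z plane, mouth on the -x side; the bend reaches 9 mm below this point, the back is at x +9 mm and the shank returns to x 0 at 34 mm above it. Same shape as the balance's hook.
- steel_load_tip (a point): End of the tip of the steel load's hook, 12 mm to the -x side of the seat and 14 mm above it (the round end reaches 17 mm above the seat).
- steel_load_latch (a joint): Angle of the spring latch of the steel load's hook, rad: 0 shut, up to 0.75 pushed inward. Hinged 7 mm to the +x side of the seat and 26 mm above it, it slopes down to just inside the tip (x -6, z +11.5 mm from the seat), closing the loop; it swings only inward. Pushing a bail past it takes several newtons, more or less with friction.
- brass_load_center (a point): Centre of the brass load's round body, an upright brass cylinder, 36 mm in diameter, 44 mm high, about 200 g (not exact), flat underneath, standing on the wooden block (top 22 mm below this point), with a wire bail on top like the steel load's, in its own y-z plane.
- brass_load: The brass load; origin at the centre of its underside, 22 mm below its centre.
- brass_load_bail (a point): Middle of the top wire (wire centre) of the brass load's bail, 64 mm above the body's centre; the same bail as the steel load's.
- balance_seat (a point): Seat of the spring balance's snap hook: here lies the wire centre of a hung bail. x points away from the hook's mouth, which looks roughly towards the robot; z up. Moves down with the rod. The clear tube of the balance, 31 mm in diameter, begins 54 mm above it (unloaded) and is clamped to a stand whose upright rod is 115 mm behind (+x); base plate 200 x 130 mm.
- balance_tip (a point): End of the tip of the balance's hook, 12 mm to the -x side of the seat and 14 mm above it. A bail goes in from the -x side: top wire about 25 mm above the seat and 5 mm to its -x side, that is inside the tip, then straight down between tip and latch. It forces the latch inward, slips past its end, and the latch springs shut above it.
- balance_latch (a joint): Angle of the spring latch of the balance's hook, rad: 0 shut, up to 0.75 pushed inward. Same hinge, slope and spring as the latch of the steel load's hook.
- balance_rod (a joint): How far the rod of the balance is drawn down, m: 0 unloaded, 0.040 at the red mark at the end of the scale (about 12 N), hard stop at 0.046. It is a spring of about 300 N/m: the hook gives way downward under a push, by a centimetre or more, and comes back.
- load_block: Fixed wooden storage block of the loads, 64 x 180 x 56 mm, origin under its centre, long side along its y; its two places are 55 mm to either side of the middle. A load carried over its neighbour must clear that one's bail, which reaches 67 mm above its centre.
- spirit_lamp: Glass spirit lamp, 80 mm in diameter, 113 mm high, loose, origin at the centre of its underside: leave it alone.
- erlenmeyer: Stoppered conical flask, 69 mm in diameter, 143 mm high, loose, origin at the centre of its underside: leave it alone.
- beaker: Small empty glass beaker, 53 mm in diameter, 64 mm high, loose, origin at the centre of its underside: leave it alone.
Mind the look-alikes: they are no part of the job. There is more than one size of the brass_load; the job needs the smaller.

How it is judged:
By the outcome, as a careful person would: the job done as asked, in the order asked, and still so for the second after the job is handed in, with the robot touching nothing.
It also fails if it takes over 70 s, if anything falls off the work surface, if the arm or the gripper's body presses on something with over 40 N, if the wrist force passes 120 N, or if a joint passes its speed limit or range.

## Robot

A 6-joint arm with a two-finger parallel gripper is mounted at the origin on a cart in front of the work surface, level with it; the furniture and walls round the work are solid. World frame = base frame: x ahead of the robot, y to its left, z up, the work surface at z = 0. Lengths are in mm, angles in rad, forces in N, time in s.
With the tool pointing down it reaches from about 350 to 875 mm from the base axis. Payload 4.2 kg.
Tool frame: the origin (TCP) lies at the very end of the fingers, on their centre line; the grasp point (between the pads) lies 19 mm behind it; z points along the fingers, y is the direction in which the jaws open and shut (so a half turn about z gives the same grasp; the last joint's range is limited). The gripper opens to 85 mm and grips with 20 to 120 N. Pads are 22 mm wide; open, the fingers measure 114 mm over their backs; the gripper's body (76 mm by 85 mm) begins 54 mm behind the grasp point. The pads swing forward as they close: fully open they stand 13 mm farther back than shut.
Start: joints at [1.439, 0.385, 0.008, 0, -1.194, -0.259], TCP at [238.047, 577.869, 231.312] pointing down, gripper open.
Joint ranges: [-3.14, 3.14], [-1.21, 2.06], [-1.07, 1.41], [-3.16, 2.05], [-2.99, -0.16], [-3.1, 3.1]. Speed limits (rad/s): [2.79, 2.79, 3.14, 3.14, 3.14, 3.14].

## Interface

Orientations are given as a 3x3 rotation matrix whose columns are the frame's x, y, z axes.
In Python, from cell import robot gives the robot as it stands. The module is installed in compiled form; this text tells all that it offers.
- The arm moves only by the tool step_arm, never from a script. Its argument "steps" is a list of rows, each an object with "slide": the shift along the tool's x, y, z in mm, a list of three; "angular": the turn, a rotation vector about the tool's x, y, z in rad, a list of three; "hand": the closure in counts, from 0 (fully open) to 255 (shut). In form: [{"slide": [tx, ty, tz], "angular": [rx, ry, rz], "hand": hand}, ...]. A call has exactly 5 rows; each row is the pose to reach, as a shift and turn from the pose commanded when the call began, along the tool's axes at that moment; what a row does not reach only later rows make up. A row lasts 1/10 s, in which the tool goes at most 50 mm and 8.59 degrees, less where a joint would pass 70% of its speed; a pose out of reach is approached as far as the arm can. A call with a gripper value outside its range is refused whole. The fingers move at their own pace and stop on an object; the grip force is fixed at half the most. Time passes only in rows, so rows that repeat a pose let the fingers close, or fill a call up. It gives the time, the measured TCP pose, the force and the opening at its end, in the units of the state.
- robot.state(): the state, without advancing time (a new reading comes with each control period).
- robot.grab_frame(name): name is "side" or "top"; returns the picture (400x640x3 uint8, blue, green, red); there is no depth.
- robot.camera_info(name): a dict with "fx", "fy", "cx", "cy" (pixels), "R" (3x3) and "t" (3): a world point X has camera coordinates R X + t. Camera axes: x right, y down, z forward; pixel columns grow to the right and rows downward; lengths in mm; the calibration is good to about 2 mm. A picture is of the moment at which its call begins. camera_info takes no time and is no camera call.
- robot.sign_off(): hands the job in, once; it reports no verdict.
The state is a dict: "time_s": time; "q": joint angles; "dq": joint speeds; "effort": joint torques, N m; "position": TCP position; "orientation": TCP orientation; "contact_force": force on the tool from outside, world axes, zero at the start; "moment": the same for the moment, N m; "opening": finger opening in mm.
Only numpy, scipy, OpenCV 4.12 (cv2) and the standard library are available. Lean on these libraries where they do the work, as an engineer would, in place of code of your own. Each camera call takes 0.05 s, during which the arm holds its last target.

## Working session

There is one attempt and no reset: what is moved stays moved. The work goes in short steps, Python scripts to look and compute and a tool call to move; the robot and the scene stay as the last step left them, time stands still between calls to the robot, and variables do not carry over. Pictures are saved under pics/ and viewed, and the job is handed in when it is done.

Besides the shell and the picture viewer there is one more tool, called after "Request:" as name(argument=value, ...), one argument or row to a line, values as JSON. step_arm: Moves the arm, as the interface text tells. Its arguments: {"type":"object","properties":{"steps":{"type":"array"}},"required":["steps"]}

```bash
mkdir -p pics
python3 - <<'E'
from cell import robot
import cv2
s=robot.state(); print(s)
for n in("side","top"):
    cv2.imwrite(f"pics/{n}0.png",robot.grab_frame(n)); print(n,robot.camera_info(n))
E
```

```text
{'time_s': 0.0, 'q': array([ 1.43861144e+00,  3.85562951e-01,  6.65164375e-03, -5.65147801e-04,
       -1.19397399e+00, -2.58622630e-01]), 'dq': array([ 0.00036262, -0.00063089, -0.00053483, -0.00029162, -0.00075396,
       -0.00024269]), 'effort': array([-1.48652027e-03, -3.92289519e+01,  1.88394892e+01,  4.18626130e+00,
       -4.63826931e-03, -8.03823525e-06]), 'position': array([237.81520136, 577.36628501, 230.21799667]), 'orientation': array([[ 9.24522315e-01, -3.81127085e-01, -7.96231682e-04],
       [-3.81127916e-01, -9.24520149e-01, -2.00143260e-03],
       [ 2.66679410e-05,  2.15383523e-03, -9.99997680e-01]]), 'contact_force': array([ 0.13614469, -0.27830897,  0.67344259]), 'moment': array([-0.03867692,  0.01126946,  0.0291596 ]), 'opening': 85.43217202001826}
side {'fx': 460.9459325058693, 'fy': 460.9459325058693, 'cx': 318.54507646470984, 'cy': 193.79580006157974, 'R': array([[ 0.99947368,  0.03121274,  0.00883921],
       [ 0.02594927, -0.60572047, -0.79525427],
       [-0.01946797,  0.79506508, -0.60621161]]), 't': array([-533.37761024,  114.37332639, 1117.90402038])}
top {'fx': 497.7848131234716, 'fy': 497.7848131234716, 'cx': 325.64192600522335, 'cy': 200.4216634219766, 'R': array([[-0.01997815, -0.99977392,  0.00727825],
       [-0.98352303,  0.01834412, -0.17984977],
       [ 0.1796756 , -0.01075139, -0.98366716]]), 't': array([ -45.37555105,  582.72971017, 1115.99918997])}
```

View pics/side0.png

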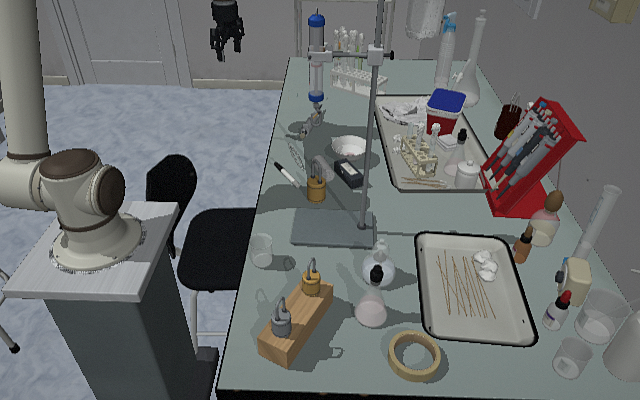

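View pics/top0.png

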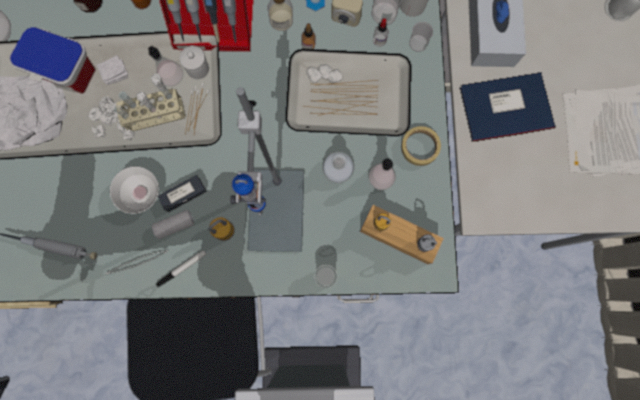

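Run:
```python
import cv2,numpy as np
a=cv2.imread("pics/side0.png");b=cv2.imread("pics/top0.png")
c=lambda i,x0,y0,w,h,k:cv2.resize(i[y0:y0+h,x0:x0+w],None,fx=k,fy=k,interpolation=cv2.INTER_CUBIC)
cv2.imwrite("pics/z1.png",c(a,240,230,150,140,4.2))
cv2.imwrite("pics/z2.png",c(a,260,80,130,140,4.2))
cv2.imwrite("pics/z3.png",c(b,200,160,250,120,3.2))
```

```text
(no output)
```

View pics/z1.png

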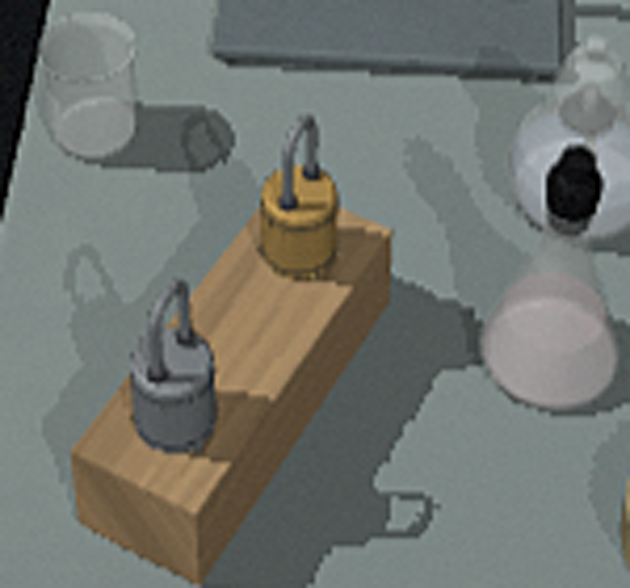

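View pics/z2.png

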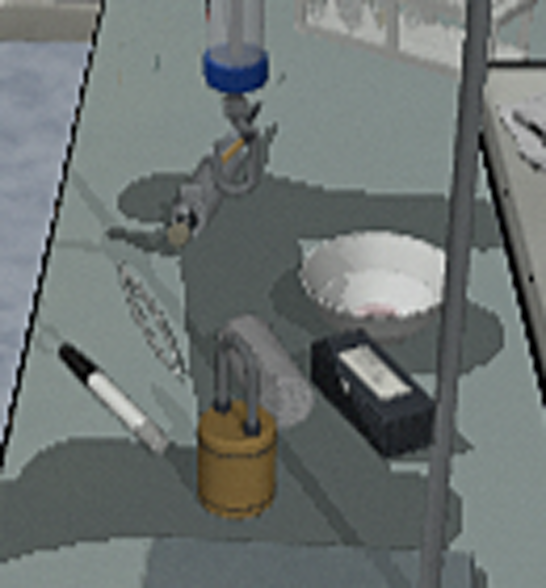

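View pics/z3.png

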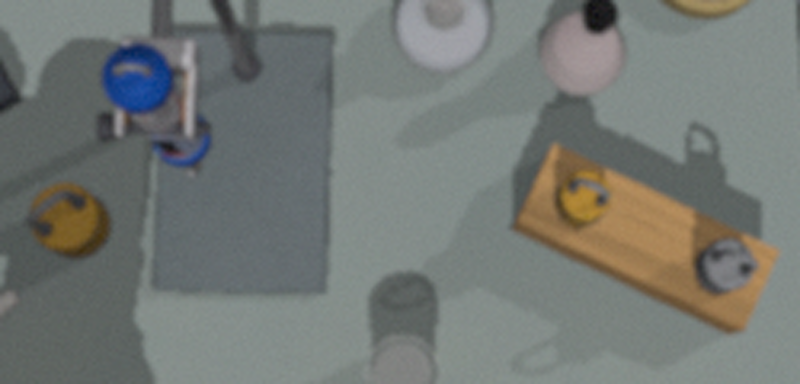

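Run:
```python
import cv2,numpy as np
a=cv2.imread("pics/side0.png");b=cv2.imread("pics/top0.png")
c=lambda i,x0,y0,w,h,k:cv2.resize(i[y0:y0+h,x0:x0+w],None,fx=k,fy=k,interpolation=cv2.INTER_CUBIC)
cv2.imwrite("pics/z4.png",c(a,290,80,50,60,10))
cv2.imwrite("pics/z5.png",c(b,220,160,60,60,10))
```

```text
(no output)
```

View pics/z4.png

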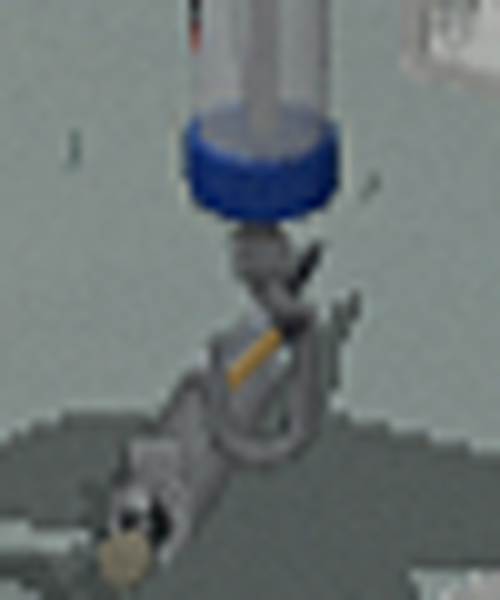

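View pics/z5.png

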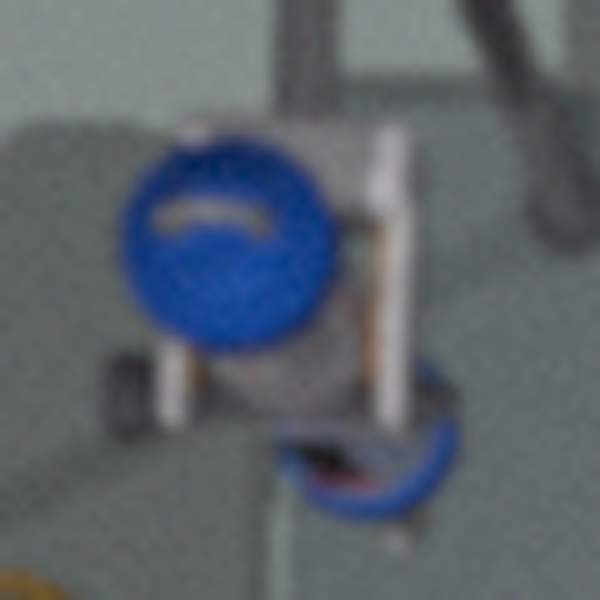

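```bash
cat > h.py <<'E'
import numpy as np,cv2
from cell import robot
CI={n:robot.camera_info(n) for n in("side","top")}
def proj(n,X):
    c=CI[n];p=c["R"]@np.asarray(X,float)+c["t"];return np.array([c["fx"]*p[0]/p[2]+c["cx"],c["fy"]*p[1]/p[2]+c["cy"]])
def ray(n,uv):
    c=CI[n];d=c["R"].T@np.array([(uv[0]-c["cx"])/c["fx"],(uv[1]-c["cy"])/c["fy"],1]);return -c["R"].T@c["t"],d/np.linalg.norm(d)
def plane(n,uv,z):
    o,d=ray(n,uv);return o+d*(z-o[2])/d[2]
def tri(a,b):
    o1,d1=ray("side",a);o2,d2=ray("top",b)
    s=np.linalg.lstsq(np.c_[d1,-d2],o2-o1,rcond=None)[0]
    p,q=o1+s[0]*d1,o2+s[1]*d2;return (p+q)/2,np.linalg.norm(p-q)
def Z(img,x0,y0,w,h,k,name):
    cv2.imwrite("pics/"+name,cv2.resize(img[y0:y0+h,x0:x0+w],None,fx=k,fy=k,interpolation=cv2.INTER_CUBIC))
E
python3 - <<'E'
from h import *
np.set_printoptions(precision=1,suppress=True)
a=cv2.imread("pics/side0.png");b=cv2.imread("pics/top0.png")
for n,i,(x0,y0,w,h) in(("side",a,(295,0,45,120)),("top",b,(225,165,50,55))):
    hsv=cv2.cvtColor(i,cv2.COLOR_BGR2HSV);m=cv2.inRange(hsv,(105,120,50),(130,255,255))
    k=np.zeros_like(m);k[y0:y0+h,x0:x0+w]=m[y0:y0+h,x0:x0+w]
    for c in cv2.findContours(k,cv2.RETR_EXTERNAL,cv2.CHAIN_APPROX_NONE)[0]:
        if len(c)>8: print(n,cv2.boundingRect(c),cv2.minEnclosingCircle(c))
    # brass
    m=cv2.inRange(hsv,(15,120,60),(30,255,255))
    for c in cv2.findContours(m,cv2.RETR_EXTERNAL,cv2.CHAIN_APPROX_NONE)[0]:
        if len(c)>25: print(n,'brass',cv2.boundingRect(c),cv2.contourArea(c))
print(tri((311.5,115),(260,214)))
print(tri((318,98),(257,203)))
print("rod base",plane("top",(277,183),12),plane("side",(361,229),12))
Z(a,300,0,100,75,8,"z6.png");Z(a,280,200,110,60,7,"z7.png")
Z(b,225,70,80,180,4,"z8.png")
E
```

```text
side (309, 92, 15, 10) ((315.78570556640625, 95.5), 7.635284900665283)
side (308, 14, 17, 13) ((316.0, 21.0), 8.24631118774414)
side brass (302, 270, 18, 27) 295.5
side brass (524, 227, 8, 10) 23.5
side brass (548, 190, 15, 11) 16.5
side brass (307, 176, 19, 27) 314.5
top (252, 203, 14, 9) ((258.5, 206.5), 7.382511615753174)
top (232, 174, 22, 21) ((242.4375, 184.21875), 10.92263412475586)
top brass (211, 218, 23, 22) 243.0
top brass (362, 207, 80, 56) 1606.0
(array([512.4,  64.9, 318.5]), np.float64(3.3878323044114698))
(array([525.6,  65.3, 357.2]), np.float64(3.494648355937393))
rod base [634.8  61.   12. ] [637.1  56.2  12. ]
```

View pics/z6.png

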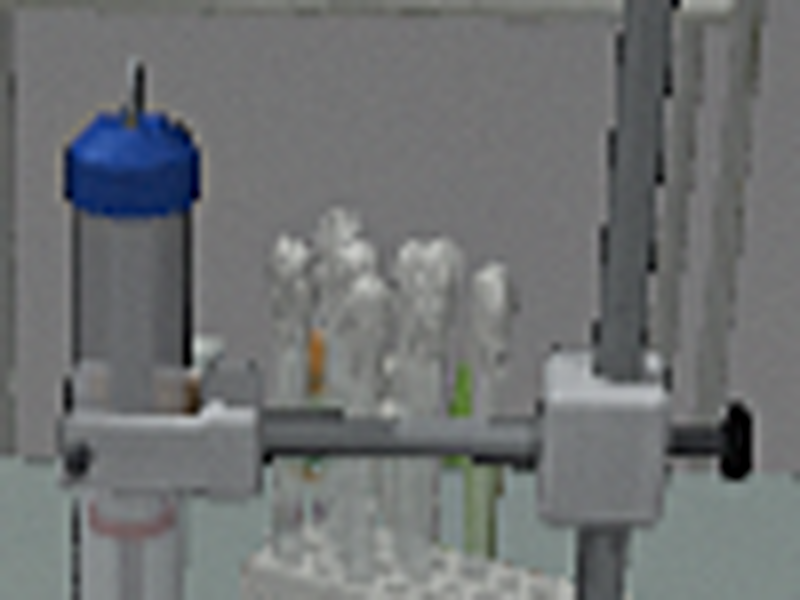

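View pics/z7.png

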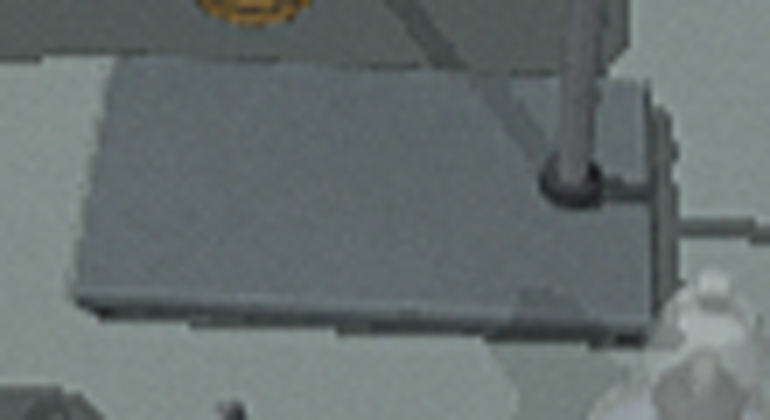

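View pics/z8.png

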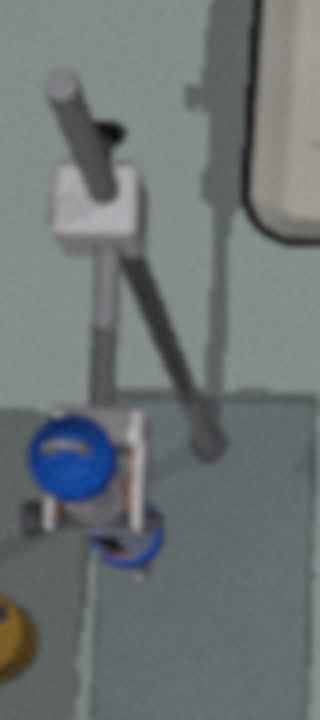

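Run:
```python
from h import *
np.set_printoptions(precision=1,suppress=True)
from scipy.optimize import least_squares
# lower cap
th=np.linspace(0,2*np.pi,60)
def f(p):
    X,Y,Zz,R=p
    rim=lambda z:np.array([[X+R*np.cos(t),Y+R*np.sin(t),z] for t in th])
    P=np.vstack([rim(Zz),rim(Zz+14)])
    s=np.array([proj("side",q) for q in P]);t=np.array([proj("top",q) for q in P])
    return [s[:,0].min()-308.7,s[:,0].max()-324,s[:,1].max()-102,t[:,0].min()-248.5+0*1,t[:,0].max()-266,t[:,1].max()-212]
r=least_squares(f,[525,65,357,17]);print("cap",r.x,r.fun)
for c in [(248.4,250.6),(302.2,251.6),(303.8,169.4),(248,169)]: print("plate",plane("top",c,12))
a=cv2.imread("pics/side0.png");b=cv2.imread("pics/top0.png")
Z(b,360,190,90,75,8.5,"z9.png");Z(a,255,260,85,60,9,"z10.png");Z(a,255,285,85,85,7,"z11.png")
```

```text
cap [523.6  63.8 356.4  14.8] [ 0.2 -0.5  0.1 -0.4  0.4 -0.3]
plate [471.  129.6  12. ]
plate [466.1   1.3  12. ]
plate [667.8  -4.9  12. ]
plate [671.3 132.1  12. ]
```

View pics/z9.png

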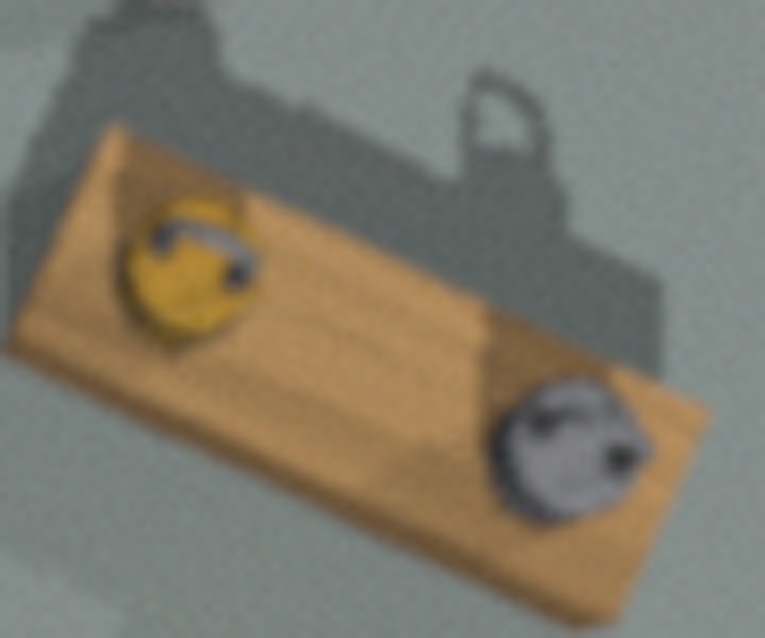

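View pics/z10.png

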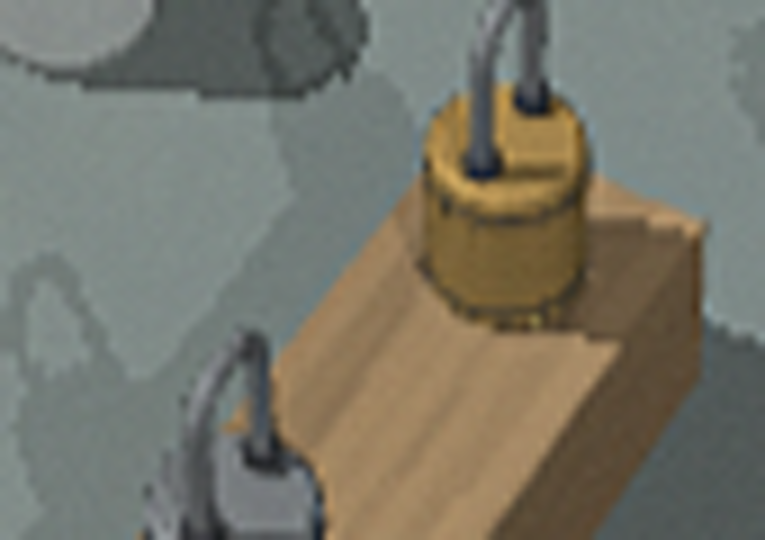

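View pics/z11.png

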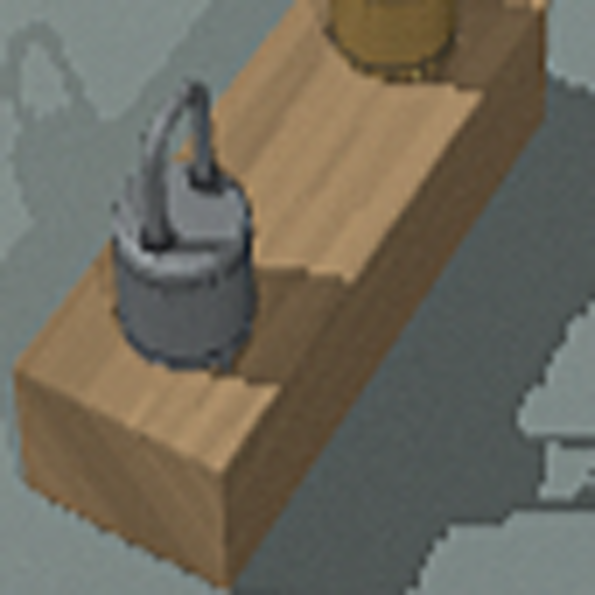

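Run:
```python
from h import *
np.set_printoptions(precision=1,suppress=True)
for nm,s,t in(("brass",[(308.7,278.3),(314.2,270.9)],[(388,222),(378.5,218)]),("steel",[(277.6,319.3),(284.6,310.7)],[(432.9,244.1),(423.9,239.2)])):
    P=[tri(a,b) for a,b in zip(s,t)]
    S=[plane("side",a,102) for a in s]; T=[plane("top",a,102) for a in t]
    for L,q in(("tri",[p[0] for p in P]),("side",S),("top",T)):
        d=q[1]-q[0];print(nm,L,q[0],q[1],"mid",(q[0]+q[1])/2,"len",np.linalg.norm(d),"yaw",np.arctan2(-d[0],d[1]))
    print([p[1] for p in P])
for c in[(373.9,204.7),(443.5,238.5),(361.8,230.6)]:print("block",plane("top",c,56))
```

```text
brass tri [ 520.4 -194.2  103.6] [ 530.1 -173.5  102.5] mid [ 525.2 -183.8  103. ] len 22.919829258603034 yaw -0.4374235568226785
brass side [ 519.7 -193.   102. ] [ 529.6 -173.2  102. ] mid [ 524.7 -183.1  102. ] len 22.12206164399632 yaw -0.4635209000871097
brass top [ 521.2 -194.3  102. ] [ 530.6 -173.4  102. ] mid [ 525.9 -183.9  102. ] len 22.897544063471813 yaw -0.42384472721401045
[np.float64(1.2563995028192496), np.float64(0.9809721209830133)]
steel tri [ 469.7 -291.7  102.5] [ 480.7 -272.4  102.5] mid [ 475.2 -282.1  102.5] len 22.198585522894 yaw -0.5162637654889454
steel side [ 469.4 -291.4  102. ] [ 480.1 -272.2  102. ] mid [ 474.7 -281.8  102. ] len 22.008565157202778 yaw -0.5063211331507891
steel top [ 470.  -291.8  102. ] [ 481.2 -272.4  102. ] mid [ 475.6 -282.1  102. ] len 22.402945512067223 yaw -0.5265842398127751
[np.float64(0.47543330455733385), np.float64(1.0761871277299473)]
block [ 568.9 -169.3   56. ]
block [ 486.6 -327.5   56. ]
block [ 508.5 -139.    56. ]
```

Request:
step_arm(
  steps=[
    {"slide": [0, 40, -20], "angular": [0, 0, 0], "hand": 0},
    {"slide": [0, 80, -40], "angular": [0.1, 0, 0], "hand": 0},
    {"slide": [0, 120, -60], "angular": [0.2, 0.1, 0], "hand": 0},
    {"slide": [20, 140, -70], "angular": [0.3, 0.2, 0.1], "hand": 0},
    {"slide": [40, 150, -80], "angular": [0.3, 0.3, 0.2], "hand": 0},
  ],
)

```text
time_s: 0.6
position: [217.9, 419.4, 311.6]
orientation: [[0.783, -0.488, 0.386], [-0.569, -0.813, 0.125], [0.253, -0.318, -0.914]]
contact_force: [0.9, 0.4, 0.1]
opening: 85.6
```

```bash
cat >> h.py <<'E'
import json
def log():
    s=robot.state()
    open("log.jsonl","a").write(json.dumps({k:np.asarray(s[k]).tolist() for k in("q","position","orientation")})+"\n")
    np.set_printoptions(precision=3,suppress=True)
    print("t",round(s["time_s"],2),"q",s["q"],"p",s["position"],"F",s["contact_force"],"op",round(s["opening"],1));print(s["orientation"])
    return s
E
python3 -c "
from h import *
log()"
```

```text
t 0.6 q [ 1.673 -0.062 -0.571  0.483 -1.024 -0.935] p [217.901 419.444 311.647] F [0.917 0.449 0.072] op 85.6
[[ 0.783 -0.488  0.386]
 [-0.569 -0.813  0.125]
 [ 0.253 -0.318 -0.914]]
```

```bash
cat > kin.py <<'E'
import numpy as np
from scipy.spatial.transform import Rotation as Ro
def rot(a,t): return Ro.from_rotvec(np.eye(3)["xyz".index(a)]*t).as_matrix()
B=np.array([[0,0,1],[-1,0,0],[0,-1,0]],float) # cols tool x=-y, y=-z, z=x
S4=-1
def orient(q):
    F=rot('z',q[0])@rot('y',q[1]-q[2])
    W=F@rot('x',S4*q[3])@rot('y',-q[4])
    return F,W,W@B@rot('z',-q[5])
def fk(q,P):
    d1,L1,L2,w,L6=P
    F,W,T=orient(q)
    A=rot('z',q[0])@rot('y',q[1])
    p=np.array([0,0,d1])+A@[0,0,L1]+F@[L2,0,0]+W@np.array([L6,w,0])
    return p,T
E
python3 - <<'E'
import json,numpy as np,kin
from scipy.optimize import least_squares
D=[json.loads(l) for l in open("log.jsonl")]
D.append(dict(q=[1.43861144,.385562951,6.65164375e-03,-5.65e-04,-1.19397399,-.25862263],position=[237.815,577.366,230.218],orientation=[[.92452,-.38113,-.0008],[-.38113,-.92452,-.002],[0,.00215,-1]]))
for s in(1,-1):
    kin.S4=s
    for d in D: print(s,np.abs(kin.orient(d["q"])[2]-np.array(d["orientation"])).max())
kin.S4=-1
for s in (1,-1):
    kin.S4=s
    f=lambda P:np.concatenate([kin.fk(d["q"],P)[0]-d["position"] for d in D]+[(P-np.array([185,410,430,-150,300]))*1e-3])
    r=least_squares(f,[185,410,430,-150,300.]);print(s,r.x,r.fun[:6])
E
```

```text
1 0.7899402734812836
1 0.0010454562480843158
-1 1.1102230246251565e-16
-1 2.6800111807069568e-05
1 [-113.7211161   379.87152212  510.27989337 -138.05960501 -277.76929858] [-24.17050062 -30.47314371 -97.12843568 -19.71038882  16.62571596
  97.1287344 ]
-1 [ 160.60322473  564.89742809  421.80029168 -159.79974097  297.70059503] [-3.46794297e-05  4.04511909e-04 -1.33295964e-04 -1.03369243e-04
 -3.69434828e-04  1.57692740e-04]
```

```bash
cat >> kin.py <<'E'
P=np.array([160.60322473,564.89742809,421.80029168,-159.79974097,297.70059503])
LO=np.array([-3.14,-1.21,-1.07,-3.16,-2.99,-3.1]);HI=np.array([3.14,2.06,1.41,2.05,-0.16,3.1])
from scipy.optimize import least_squares
def toolR(yaw,pitch,flip=0):
    # tool z points at yaw, pitch down; tool x up(ish) (flip: down), y horizontal
    z=np.array([np.cos(yaw)*np.cos(pitch),np.sin(yaw)*np.cos(pitch),-np.sin(pitch)])
    l=np.array([-np.sin(yaw),np.cos(yaw),0])
    y=l if flip else -l
    return np.c_[np.cross(y,z),y,z]
def ik(p,R,seeds):
    out=[]
    for q0 in seeds:
        f=lambda q:(lambda r:np.concatenate([(r[0]-p)/100,(r[1]-R).ravel()]))(fk(q,P))
        r=least_squares(f,np.clip(q0,LO+1e-3,HI-1e-3),bounds=(LO,HI),max_nfev=60)
        if r.cost<1e-8 and not any(np.abs(r.x-o).max()<.02 for o in out): out.append(r.x)
    return out
E
cat > plan.py <<'E'
import numpy as np,kin
np.set_printoptions(precision=2,suppress=True)
rng=np.random.default_rng(0)
seeds=rng.uniform(kin.LO,kin.HI,(25,6))
st=np.array([475,-282,78.]);sy=-.51
ba=np.array([523.6,63.8,302-64.]);by=-.03
for pit in(.0,.35):
  for psi in(-2.2,-1.57,-.8,0,.8,1.57,2.2):
    for fl in(0,1):
      o=[]
      for c,y in((st,sy),(ba,by)):
        R=kin.toolR(y+psi,pit,fl);o.append(kin.ik(c+19*R[:,2],R,seeds))
      print(pit,psi,fl,[len(x) for x in o])
      if o[0] and o[1]:
        for x in o[0]:print("   S",x)
        for x in o[1]:print("   B",x)
E
time python3 plan.py
```

```text
0.0 -2.2 0 [1, 1]
   S [-0.03  1.07 -0.09  0.5  -1.94 -1.38]
   B [ 0.59  0.85 -0.05  0.41 -2.19 -1.33]
0.0 -2.2 1 [1, 1]
   S [-0.03  1.07 -0.09  0.5  -1.94  1.76]
   B [ 0.59  0.85 -0.05  0.41 -2.19  1.82]
0.0 -1.57 0 [1, 1]
   S [ 0.08  0.94 -0.59  0.98 -1.59 -1.54]
   B [ 0.74  0.7  -0.51  0.83 -1.82 -1.31]
0.0 -1.57 1 [1, 1]
   S [ 0.08  0.94 -0.59  0.98 -1.59  1.6 ]
   B [ 0.74  0.7  -0.51  0.83 -1.82  1.83]
0.0 -0.8 0 [0, 1]
0.0 -0.8 1 [0, 1]
0.0 0 0 [1, 0]
0.0 0 1 [1, 0]
0.0 0.8 0 [1, 1]
   S [-1.11  0.86 -0.38 -1.73 -1.52 -1.9 ]
   B [-0.5   0.43 -0.54 -1.82 -1.4  -2.15]
0.0 0.8 1 [1, 1]
   S [-1.11  0.86 -0.38 -1.73 -1.52  1.25]
   B [-0.5   0.43 -0.54 -1.82 -1.4   0.99]
0.0 1.57 0 [1, 1]
   S [-0.92  0.94  0.1  -1.26 -1.84 -2.26]
   B [-0.34  0.61 -0.06 -1.38 -1.81 -2.45]
0.0 1.57 1 [1, 1]
   S [-0.92  0.94  0.1  -1.26 -1.84  0.89]
   B [-0.34  0.61 -0.06 -1.38 -1.81  0.69]
0.0 2.2 0 [1, 1]
   S [-0.72  1.06  0.42 -0.99 -2.21 -2.3 ]
   B [-0.15  0.77  0.28 -1.16 -2.21 -2.51]
0.0 2.2 1 [1, 1]
   S [-0.72  1.06  0.42 -0.99 -2.21  0.84]
   B [-0.15  0.77  0.28 -1.16 -2.21  0.
[... 636 characters left out ...]
  0.1  -0.9  -2.73 -0.68  1.34]
0.35 0.8 0 [1, 1]
   S [-1.02  0.63 -0.38 -1.6  -1.14 -2.17]
   B [-0.33  0.2  -0.44 -1.55 -0.99 -2.59]
0.35 0.8 1 [1, 1]
   S [-1.02  0.63 -0.38 -1.6  -1.14  0.97]
   B [-0.33  0.2  -0.44 -1.55 -0.99  0.55]
0.35 1.57 0 [1, 1]
   S [-0.85  0.78  0.04 -1.09 -1.57 -2.34]
   B [-0.25  0.46 -0.05 -1.16 -1.58 -2.59]
0.35 1.57 1 [1, 1]
   S [-0.85  0.78  0.04 -1.09 -1.57  0.8 ]
   B [-0.25  0.46 -0.05 -1.16 -1.58  0.55]
0.35 2.2 0 [1, 1]
   S [-0.67  0.92  0.32 -0.79 -1.94 -2.25]
   B [-0.08  0.65  0.26 -0.93 -2.   -2.48]
0.35 2.2 1 [1, 1]
   S [-0.67  0.92  0.32 -0.79 -1.94  0.9 ]
   B [-0.08  0.65  0.26 -0.93 -2.    0.66]
real	1m16.708s
user	1m15.468s
sys	0m0.149s
```

```bash
cat > plan2.py <<'E'
import numpy as np,kin,json
from scipy.spatial.transform import Rotation as Ro
np.set_printoptions(precision=3,suppress=True)
psi=.7;pit=.35
for nm,c,y,s in(("S",[475.2,-282.1,78],-.51,[-1.02,.63,-.38,-1.6,-1.14,.97]),("Spre",[475.2-90*np.cos(.19),-282.1-90*np.sin(.19),130],-.51,[-1.02,.63,-.38,-1.6,-1.14,.97]),("B",[523.6,63.8,238],-.03,[-.33,.2,-.44,-1.55,-.99,.55])):
    R=kin.toolR(y+psi,pit,1);q=kin.ik(np.array(c)+19*R[:,2],R,[np.array(s)]);print(nm,q)
    q=q[0];F,W,T=kin.orient(q);d1,L1,L2,w,L6=kin.P
    e=np.array([0,0,d1])+kin.rot('z',q[0])@kin.rot('y',q[1])@[0,0,L1];f=e+F@[L2,0,0];g=f+W@[0,w,0]
    print("elbow",e,"wrist",f,"flangeaxis",g); 
    if nm=="Spre": qt=q
q0=np.array(json.loads(open("log.jsonl").readlines()[-1])["q"])
p0,R0=kin.fk(q0,kin.P)
for k in range(0,9):
    q=q0+(qt-q0)*k/8;p,R=kin.fk(q,kin.P);print(k,p,"tool z",R[:,2],"rel",R0.T@(p-p0),Ro.from_matrix(R0.T@R).as_rotvec()); 
    if k%2==0:p0,R0=p,R
E
python3 plan2.py
```

```text
S [array([-1.038,  0.623, -0.439, -1.693, -1.101,  1.031])]
elbow [ 167.463 -284.091  619.25 ] wrist [ 271.651 -460.84   250.712] flangeaxis [ 218.108 -331.544  173.566]
Spre [array([-1.19 ,  0.477, -0.48 , -1.515, -1.178,  0.913])]
elbow [  96.382 -240.994  662.342] wrist [ 186.514 -466.363  317.377] flangeaxis [ 129.727 -348.541  225.566]
B [array([-0.325,  0.171, -0.484, -1.622, -0.909,  0.569])]
elbow [ 91.201 -30.744 717.242] wrist [ 408.013 -137.539  460.063] flangeaxis [318.393 -98.776 333.566]
0 [217.901 419.444 311.647] tool z [ 0.386  0.125 -0.914] rel [0. 0. 0.] [0. 0. 0.]
1 [301.936 305.259 239.255] tool z [ 0.187 -0.075 -0.979] rel [112.414  74.833  84.284] [-0.29  -0.027  0.224]
2 [328.172 195.883 180.631] tool z [-0.076 -0.084 -0.994] rel [180.33  169.583 134.265] [-0.5   -0.16   0.486]
3 [321.683 116.703 137.651] tool z [-0.269  0.097 -0.958] rel [65.552 37.098 49.855] [-0.124 -0.238  0.249]
4 [315.235  69.26  110.701] tool z [-0.283  0.383 -0.879] rel [103.605  61.465  81.112] [-0.119 -0.522  0.504]
5 [331.98   32.07   98.694] tool z [-0.081  0.637 -0.766] rel [ 36.653 -19.829  -8.427] [ 0.126 -0.322  0.209]
6 [372.236 -27.65   99.227] tool z [ 0.28   0.724 -0.631] rel [ 86.679 -58.277 -43.162] [ 0.384 -0.614  0.399]
7 [ 410.434 -136.     108.86 ] tool z [ 0.668  0.564 -0.485] rel [ 22.728 -85.623 -73.78 ] [ 0.364 -0.26   0.122]
8 [ 404.347 -295.727  123.485] tool z [ 0.922  0.177 -0.343] rel [  87.056 -160.579 -200.299] [ 0.819 -0.431  0.217]
```

```bash
cat > plan3.py <<'E'
import numpy as np,kin,json
from scipy.spatial.transform import Rotation as Ro
np.set_printoptions(precision=3,suppress=True)
q=np.array(json.loads(open("log.jsonl").readlines()[-1])["q"])
p0,R0=kin.fk(q,kin.P)
def down(yaw):
    x=np.array([np.cos(yaw),np.sin(yaw),0]);z=np.array([0,0,-1.]);return np.c_[x,np.cross(z,x),z]
Rs=kin.toolR(.19,.35,1);sp=np.array([475.2-90*np.cos(.19),-282.1-90*np.sin(.19),150.])+19*Rs[:,2]
W=[(np.array([350,190,330]),down(-1.1)),(np.array([370,-20,330]),down(-1.3)),(np.array([360,-230,330]),down(-1.57))]
Rb=W[-1][1];d=Ro.from_matrix(Rb.T@Rs).as_rotvec()
W+=[(W[-1][0]*.5+sp*.5,Rb@Ro.from_rotvec(d*.5).as_matrix()),(sp,Rs)]
for p,R in W:
    o=kin.ik(p,R,[q]); 
    if not o: print("fail",p);o=kin.ik(p,R,np.random.default_rng(0).uniform(kin.LO,kin.HI,(30,6)));print(o);break
    print("q",o[0],"dq",o[0]-q);q=o[0]
    print("  slide",R0.T@(p-p0),"ang",Ro.from_matrix(R0.T@R).as_rotvec());p0,R0=p,R
E
python3 plan3.py
```

```text
q [ 0.91  -0.081 -0.311  0.    -1.341 -0.439] dq [-0.763 -0.02   0.26  -0.483 -0.317  0.495]
  slide [238.518 116.237   5.461] ang [-0.387 -0.17   0.508]
q [ 0.392 -0.137 -0.358  0.    -1.35  -0.121] dq [-0.518 -0.056 -0.047  0.    -0.008  0.318]
  slide [196.225  77.431   0.   ] ang [0.  0.  0.2]
q [-0.185 -0.025 -0.259  0.    -1.337  0.186] dq [-0.577  0.112  0.1   -0.     0.012  0.307]
  slide [199.672  65.81    0.   ] ang [0.   0.   0.27]
q [-0.71   0.095 -0.274 -0.701 -1.105  0.386] dq [-0.525  0.12  -0.015 -0.701  0.232  0.2  ]
  slide [ 32.881 -22.147  93.258] ang [ 0.418 -0.506  0.597]
q [-1.183  0.427 -0.472 -1.496 -1.177  0.849] dq [-0.473  0.331 -0.198 -0.795 -0.072  0.463]
  slide [ 66.18  -16.18   75.014] ang [ 0.418 -0.506  0.597]
```

Request:
step_arm(
  steps=[
    {"slide": [45, 22, 0], "angular": [-0.08, -0.03, 0.1], "hand": 0},
    {"slide": [90, 44, 1], "angular": [-0.16, -0.07, 0.2], "hand": 0},
    {"slide": [135, 66, 3], "angular": [-0.23, -0.1, 0.3], "hand": 0},
    {"slide": [180, 88, 4], "angular": [-0.31, -0.135, 0.4], "hand": 0},
    {"slide": [224, 110, 5], "angular": [-0.387, -0.17, 0.508], "hand": 0},
  ],
)

```text
time_s: 1.1
position: [342.2, 206.7, 329.2]
orientation: [[0.454, -0.891, -0.006], [-0.891, -0.454, 0.001], [-0.003, 0.005, -1.0]]
contact_force: [1.8, 0.9, 0.2]
opening: 85.6
```

Request:
step_arm(
  steps=[
    {"slide": [42, 16, 0], "angular": [0, 0, 0.04], "hand": 0},
    {"slide": [84, 32, 0], "angular": [0, 0, 0.08], "hand": 0},
    {"slide": [126, 50, 0], "angular": [0, 0, 0.12], "hand": 0},
    {"slide": [168, 66, 0], "angular": [0, 0, 0.16], "hand": 0},
    {"slide": [210, 82, 0], "angular": [0, 0, 0.2], "hand": 0},
  ],
)

```text
time_s: 1.6
position: [364.1, -18.1, 328.7]
orientation: [[0.268, -0.963, -0.003], [-0.963, -0.268, -0.001], [0.0, 0.003, -1.0]]
contact_force: [1.6, 0.6, -0.3]
opening: 85.2
```

Request:
step_arm(
  steps=[
    {"slide": [40, 13, 0], "angular": [0, 0, 0.05], "hand": 0},
    {"slide": [80, 26, 0], "angular": [0, 0, 0.1], "hand": 0},
    {"slide": [120, 40, 0], "angular": [0, 0, 0.16], "hand": 0},
    {"slide": [160, 53, 0], "angular": [0, 0, 0.22], "hand": 0},
    {"slide": [200, 66, 0], "angular": [0, 0, 0.27], "hand": 0},
  ],
)

```text
time_s: 2.1
position: [354.4, -228.3, 328.9]
orientation: [[0.0, -1.0, -0.003], [-1.0, -0.0, -0.001], [0.001, 0.003, -1.0]]
contact_force: [0.4, -0.1, 0.7]
opening: 85.3
```

Run:
```python
from h import *
import kin
s=log();p,R=kin.fk(s["q"],kin.P);print(p-s["position"],np.abs(R-s["orientation"]).max())
```

```text
t 2.1 q [-0.182 -0.034 -0.271  0.002 -1.337  0.182] p [ 354.361 -228.253  328.942] F [ 0.431 -0.107  0.703] op 85.3
[[ 0.    -1.    -0.003]
 [-1.    -0.    -0.001]
 [ 0.001  0.003 -1.   ]]
[ 0.  0. -0.] 1.3964523981613297e-16
```

```bash
cat > go.py <<'E'
from h import *
import kin
from scipy.spatial.transform import Rotation as Ro
def rel(p,R,n=1,cur=None):
    s=robot.state() if cur is None else cur
    p0,R0=np.array(s["position"]),np.array(s["orientation"]);q=np.array(s["q"])
    d=Ro.from_matrix(R0.T@R).as_rotvec();D=np.asarray(p)-p0
    np.set_printoptions(precision=3,suppress=True)
    for k in range(1,n+1):
        R1=R0@Ro.from_rotvec(d/n).as_matrix()
        pk=p0+D/n
        o=kin.ik(pk,R1,[q]);print(k,"slide",R0.T@(D/n),"ang",d/n,"q",o[0] if o else "FAIL")
        p0,R0=pk,R1
        if o:q=o[0]
E
python3 - <<'E'
from go import *
R=kin.toolR(.19,.35,1)
rel(np.array([475.2-90*np.cos(.19),-282.1-90*np.sin(.19),150.])+19*R[:,2],R,3)
E
```

```text
1 slide [ 22.408 -16.848  61.799] ang [ 0.279 -0.338  0.398] q [-0.533  0.034 -0.259 -0.443 -1.156  0.285]
2 slide [ 36.924 -12.128  55.629] ang [ 0.279 -0.338  0.398] q [-0.885  0.172 -0.32  -0.969 -1.09   0.518]
3 slide [ 48.772 -15.281  44.641] ang [ 0.279 -0.338  0.398] q [-1.183  0.427 -0.472 -1.496 -1.177  0.849]
```

Request:
step_arm(
  steps=[
    {"slide": [4, -3, 12], "angular": [0.056, -0.068, 0.08], "hand": 0},
    {"slide": [9, -7, 25], "angular": [0.112, -0.135, 0.16], "hand": 0},
    {"slide": [13, -10, 37], "angular": [0.168, -0.203, 0.24], "hand": 0},
    {"slide": [18, -13, 50], "angular": [0.223, -0.27, 0.32], "hand": 0},
    {"slide": [22.4, -16.8, 61.8], "angular": [0.279, -0.338, 0.398], "hand": 0},
  ],
)

```text
time_s: 2.6
position: [371.8, -249.2, 266.7]
orientation: [[-0.33, -0.885, 0.327], [-0.867, 0.422, 0.265], [-0.373, -0.196, -0.907]]
contact_force: [0.6, 0.1, -0.1]
opening: 85.3
```

Request:
step_arm(
  steps=[
    {"slide": [7, -2, 11], "angular": [0.056, -0.068, 0.08], "hand": 0},
    {"slide": [15, -5, 22], "angular": [0.112, -0.135, 0.16], "hand": 0},
    {"slide": [22, -7, 33], "angular": [0.168, -0.203, 0.24], "hand": 0},
    {"slide": [30, -10, 44], "angular": [0.223, -0.27, 0.32], "hand": 0},
    {"slide": [37, -12, 55.6], "angular": [0.279, -0.338, 0.398], "hand": 0},
  ],
)

```text
time_s: 3.1
position: [388.5, -272.1, 205.2]
orientation: [[-0.456, -0.58, 0.675], [-0.515, 0.791, 0.331], [-0.726, -0.197, -0.659]]
contact_force: [-0.5, -0.1, -0.8]
opening: 85.3
```

Request:
step_arm(
  steps=[
    {"slide": [10, -3, 9], "angular": [0.056, -0.068, 0.08], "hand": 0},
    {"slide": [20, -6, 18], "angular": [0.112, -0.135, 0.16], "hand": 0},
    {"slide": [30, -9, 27], "angular": [0.168, -0.203, 0.24], "hand": 0},
    {"slide": [39, -12, 36], "angular": [0.223, -0.27, 0.32], "hand": 0},
    {"slide": [48.8, -15.3, 44.6], "angular": [0.279, -0.338, 0.398], "hand": 0},
  ],
)

```text
time_s: 3.6
position: [405.1, -294.8, 143.4]
orientation: [[-0.335, -0.188, 0.923], [-0.064, 0.982, 0.177], [-0.94, 0.0, -0.341]]
contact_force: [0.3, 0.6, -1.0]
opening: 85.4
```

Run:
```python
from go import *
s=log()
R=kin.toolR(.19,.35,1)
rel(np.array([475.2-90*np.cos(.19),-282.1-90*np.sin(.19),130.])+19*R[:,2],R)
a=robot.grab_frame("side");b=robot.grab_frame("top")
cv2.imwrite("pics/side1.png",a);cv2.imwrite("pics/top1.png",b)
```

```text
t 3.6 q [-1.182  0.427 -0.474 -1.5   -1.177  0.852] p [ 405.06  -294.812  143.372] F [ 0.343  0.646 -1.05 ] op 85.4
[[-0.335 -0.188  0.923]
 [-0.064  0.982  0.177]
 [-0.94   0.    -0.341]]
1 slide [18.991 -0.772  5.967] ang [-0.001  0.002 -0.001] q [-1.19   0.477 -0.48  -1.515 -1.178  0.913]
```

View pics/side1.png

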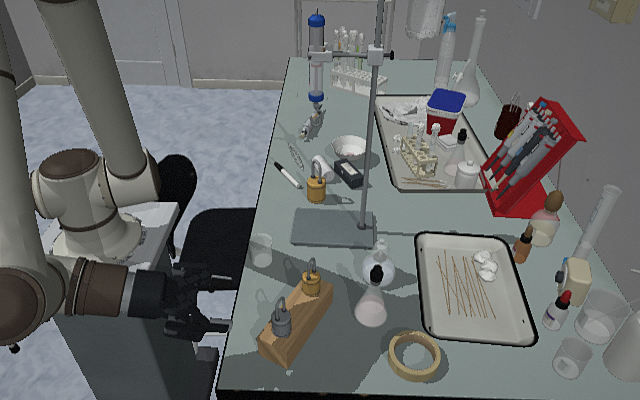

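View pics/top1.png

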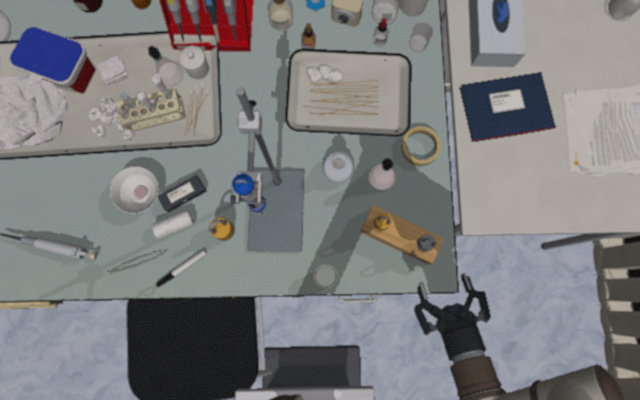

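Run:
```python
from go import *
s=robot.state()
R=kin.toolR(.19,.35,1);g=lambda b,z:np.array([475.2-b*np.cos(.19),-282.1-b*np.sin(.19),z])+19*R[:,2]
rel(g(90,80),R)
c=dict(s);c["position"]=g(90,80);c["orientation"]=R;rel(g(0,80),R,1,c)
```

```text
1 slide [62.112 -3.174 23.568] ang [ 0.002 -0.003 -0.01 ] q [-1.209  0.609 -0.491 -1.558 -1.183  1.067]
1 slide [-30.861   0.     84.544] ang [0. 0. 0.] q [-1.037  0.618 -0.439 -1.691 -1.1    1.025]
```

Request:
step_arm(
  steps=[
    {"slide": [20, -1, 8], "angular": [0, 0, 0], "hand": 60},
    {"slide": [40, -2, 15], "angular": [0, 0, 0], "hand": 60},
    {"slide": [62, -2.5, 23.5], "angular": [0.002, -0.003, -0.005], "hand": 60},
    {"slide": [62, -2.5, 23.5], "angular": [0.002, -0.003, -0.005], "hand": 60},
    {"slide": [62, -2.5, 23.5], "angular": [0.002, -0.003, -0.005], "hand": 60},
  ],
)

```text
time_s: 4.2
position: [406.6, -296.4, 78.0]
orientation: [[-0.333, -0.193, 0.923], [-0.072, 0.981, 0.179], [-0.94, -0.007, -0.341]]
contact_force: [-0.1, 0.0, 0.8]
opening: 65.4
```

Run:
```python
from go import *
s=log()
R=kin.toolR(.19,.35,1);g=lambda b,z:np.array([475.2-b*np.cos(.19),-282.1-b*np.sin(.19),z])+19*R[:,2]
rel(g(0,80),R)
```

```text
t 4.2 q [-1.204  0.599 -0.487 -1.555 -1.183  1.059] p [ 406.576 -296.442   78.037] F [-0.081  0.033  0.819] op 65.4
[[-0.333 -0.193  0.923]
 [-0.072  0.981  0.179]
 [-0.94  -0.007 -0.341]]
1 slide [-25.709   0.758  84.231] ang [0.002 0.002 0.008] q [-1.037  0.618 -0.439 -1.691 -1.1    1.025]
```

Request:
step_arm(
  steps=[
    {"slide": [-6, 0, 20], "angular": [0, 0, 0.005], "hand": 60},
    {"slide": [-12, 0, 40], "angular": [0, 0, 0.005], "hand": 60},
    {"slide": [-19, 0.5, 62], "angular": [0, 0, 0.005], "hand": 60},
    {"slide": [-27, 0.5, 84], "angular": [0, 0, 0.005], "hand": 60},
    {"slide": [-27, 0.5, 84], "angular": [0, 0, 0.005], "hand": 60},
  ],
)

```text
time_s: 4.7
position: [495.2, -278.5, 77.0]
orientation: [[-0.33, -0.193, 0.924], [-0.071, 0.981, 0.18], [-0.941, -0.007, -0.338]]
contact_force: [-1.0, 0.4, 0.1]
opening: 65.0
```

Run:
```python
from go import *
s=log()
R=kin.toolR(.19,.35,1);g=lambda b,z:np.array([475.2-b*np.cos(.19),-282.1-b*np.sin(.19),z])+19*R[:,2]
rel(g(0,80),R)
a=robot.grab_frame("side");b=robot.grab_frame("top")
Z(a,220,250,120,100,6,"z20.png");Z(b,370,190,110,110,5,"z21.png")
```

```text
t 4.7 q [-1.034  0.614 -0.436 -1.692 -1.102  1.024] p [ 495.22  -278.537   77.039] F [-0.985  0.377  0.131] op 65.0
[[-0.33  -0.193  0.924]
 [-0.071  0.981  0.18 ]
 [-0.941 -0.007 -0.338]]
1 slide [ 4.182  0.317 -1.136] ang [0.002 0.005 0.008] q [-1.037  0.618 -0.439 -1.691 -1.1    1.025]
```

View pics/z20.png

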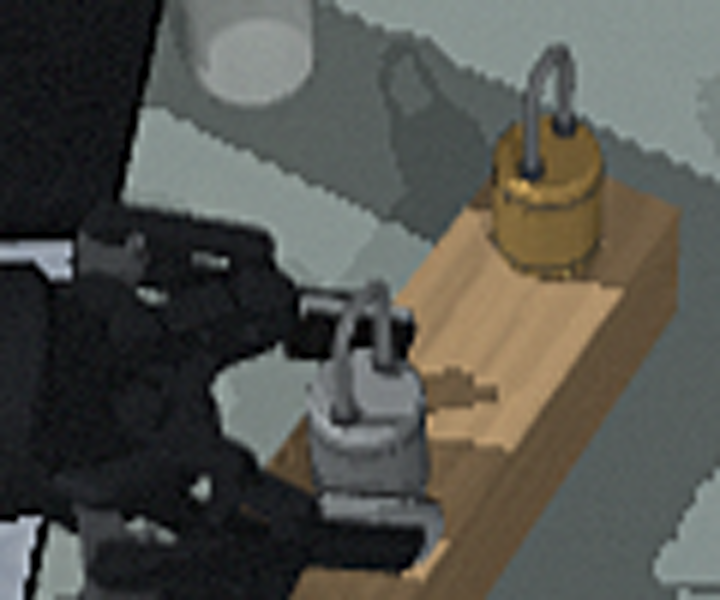

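View pics/z21.png

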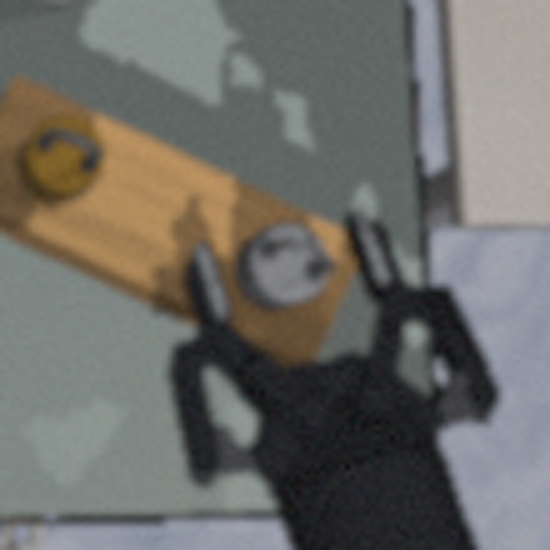

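Request:
step_arm(
  steps=[
    {"slide": [3.5, 0.3, -1], "angular": [0, 0, 0], "hand": 60},
    {"slide": [3.5, 0.3, -1], "angular": [0, 0, 0], "hand": 160},
    {"slide": [3.5, 0.3, -1], "angular": [0, 0, 0], "hand": 200},
    {"slide": [3.5, 0.3, -1], "angular": [0, 0, 0], "hand": 255},
    {"slide": [3.5, 0.3, -1], "angular": [0, 0, 0], "hand": 255},
  ],
)

```text
time_s: 5.3
position: [490.0, -279.2, 71.4]
orientation: [[-0.334, -0.19, 0.923], [-0.065, 0.982, 0.178], [-0.94, -0.001, -0.34]]
contact_force: [-4.8, -0.3, 4.2]
opening: 34.4
```

Request:
step_arm(
  steps=[
    {"slide": [0, 0, 0], "angular": [0, 0, 0], "hand": 255},
    {"slide": [-5, 0, -1.5], "angular": [0, 0, 0], "hand": 255},
    {"slide": [-14, 0, -5], "angular": [0, 0, 0], "hand": 255},
    {"slide": [-28, 0, -10], "angular": [0, 0, 0], "hand": 255},
    {"slide": [-47, 0, -17], "angular": [0, 0, 0], "hand": 255},
  ],
)

```text
time_s: 5.8
position: [490.3, -278.9, 120.6]
orientation: [[-0.337, -0.189, 0.922], [-0.064, 0.982, 0.178], [-0.939, 0.001, -0.343]]
contact_force: [0.4, -1.6, -3.5]
opening: 34.5
```

Request:
step_arm(
  steps=[
    {"slide": [-15, 0, -5], "angular": [0, 0, 0], "hand": 255},
    {"slide": [-30, 0, -10], "angular": [0, 0, 0], "hand": 255},
    {"slide": [-47, 0, -17], "angular": [0, 0, 0], "hand": 255},
    {"slide": [-47, 0, -17], "angular": [0, 0, 0], "hand": 255},
    {"slide": [-47, 0, -17], "angular": [0, 0, 0], "hand": 255},
  ],
)

```text
time_s: 6.3
position: [490.4, -278.6, 171.1]
orientation: [[-0.335, -0.19, 0.923], [-0.067, 0.982, 0.178], [-0.94, -0.002, -0.341]]
contact_force: [-0.3, -0.3, -4.0]
opening: 33.8
```

Run:
```python
from go import *
s=log()
a=robot.grab_frame("side");b=robot.grab_frame("top")
cv2.imwrite("pics/side3.png",a);cv2.imwrite("pics/top3.png",b)
Z(a,220,200,120,120,5,"z22.png");Z(b,370,190,110,110,5,"z23.png")
```

```text
t 6.3 q [-0.998  0.384 -0.405 -1.58  -1.059  0.725] p [ 490.445 -278.649  171.098] F [-0.328 -0.325 -4.025] op 33.8
[[-0.335 -0.19   0.923]
 [-0.067  0.982  0.178]
 [-0.94  -0.002 -0.341]]
```

View pics/z22.png

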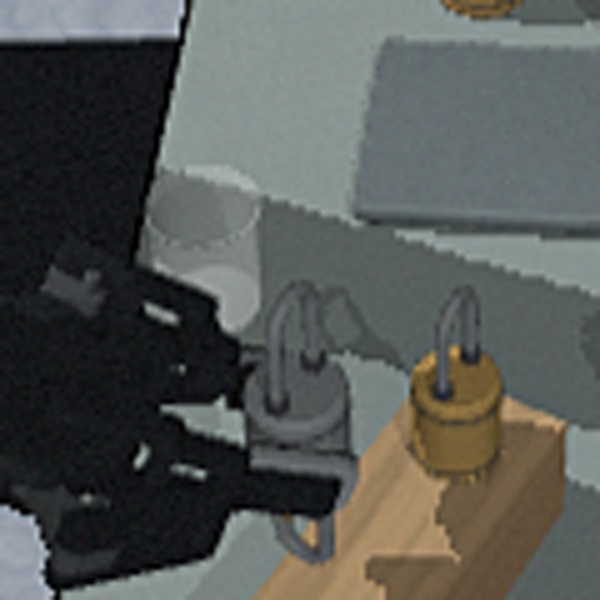

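View pics/z23.png

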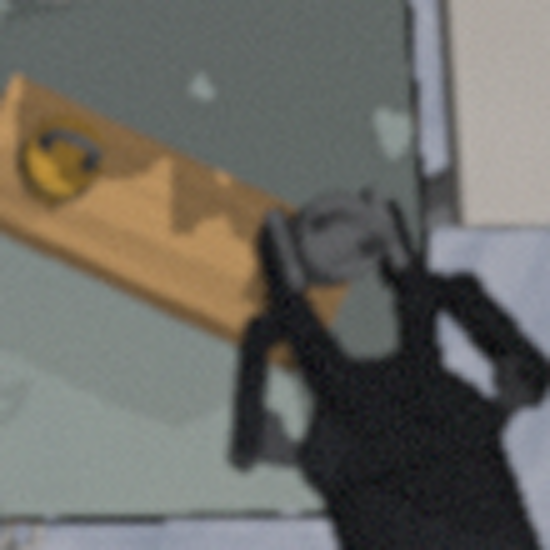

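Run:
```python
from h import *
np.set_printoptions(precision=1,suppress=True)
P=[tri((275.4,281.3),(445,238.6)),tri((283,271.8),(432.7,237.4))]
print(P); d=P[1][0]-P[0][0];print((P[0][0]+P[1][0])/2,np.linalg.norm(d),np.arctan2(-d[0],d[1]))
c=np.array([475.6,-281.5,177.7])
for yw in(-.51,-.3):
  u=np.array([-np.sin(yw),np.cos(yw),0])
  for q in(c+[0,0,23]-11*u,c+[0,0,23]+11*u,c+[0,0,64]): print(proj("side",q),proj("top",q))
a=cv2.imread("pics/side3.png");b=cv2.imread("pics/top3.png")
Z(a,255,245,50,75,10,"z24.png");Z(b,415,215,45,45,13,"z25.png")
```

```text
[(array([ 471.1, -294. ,  203.9]), np.float64(0.8249431476338537)), (array([ 477.7, -269.7,  199.7]), np.float64(5.911505569054222))]
[ 474.4 -281.9  201.8] 25.588949649241204 -0.2662804964525522
[275.4 281.2] [443.2 239.4]
[283.  272.7] [433.5 234.3]
[278.2 259.4] [443.2 234.6]
[276.6 281.7] [443.6 238.4]
[281.8 272.3] [433.1 235.4]
[278.2 259.4] [443.2 234.6]
```

View pics/z24.png

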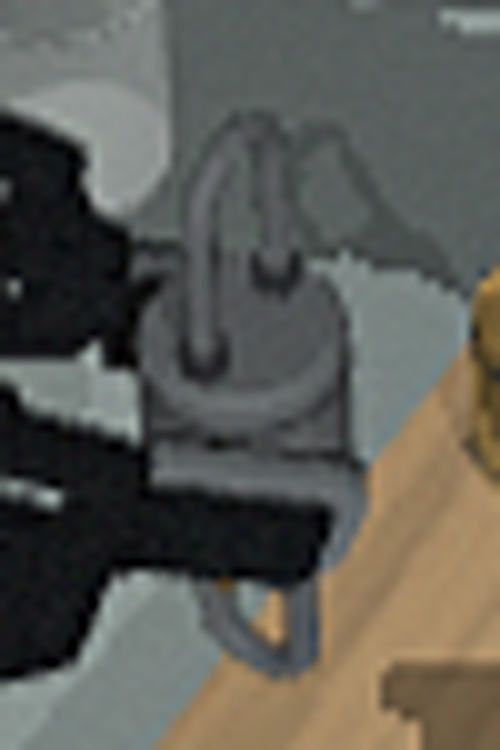

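View pics/z25.png

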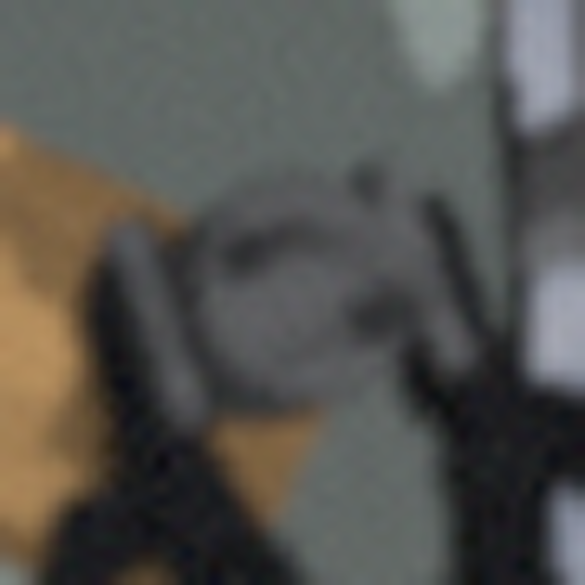

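```bash
cat >> go.py <<'E'
SEAT=np.array([523.6,63.8,302.4]);BY=-.03
C0=kin.toolR(.19,.35,1).T@np.array([-14.8,-2.9,6.6]) # load centre in tool frame
def hang(dx,dz,dy=0,psi=.68,c=None,seat=None,by=None):
    c=C0 if c is None else c; seat=SEAT if seat is None else seat;by=BY if by is None else by
    R=kin.toolR(by+psi,.35,1)
    bail=seat+rot2(by)@np.array([dx,dy,dz])
    return bail-[0,0,64]-R@c,R
def rot2(y): return kin.rot('z',y)
E
python3 - <<'E'
from go import *
p,R=hang(-50,26);print(p);rel(p,R,2)
E
```

```text
[485.59662577  74.46875924 257.8       ]
1 slide [-51.819 173.815  14.299] ang [-0.216  0.001 -0.079] q [-0.743  0.192 -0.533 -1.56  -1.041  0.649]
2 slide [-65.164 162.138  50.657] ang [-0.216  0.001 -0.079] q [-0.343  0.027 -0.556 -1.565 -0.906  0.475]
```

Request:
step_arm(
  steps=[
    {"slide": [-40, 5, -14], "angular": [0, 0, 0], "hand": 255},
    {"slide": [-60, 45, -15], "angular": [-0.05, 0, -0.02], "hand": 255},
    {"slide": [-65, 90, -8], "angular": [-0.11, 0, -0.04], "hand": 255},
    {"slide": [-68, 135, -2], "angular": [-0.16, 0, -0.06], "hand": 255},
    {"slide": [-72, 174, 6], "angular": [-0.216, 0.001, -0.079], "hand": 255},
  ],
)

```text
time_s: 6.9
position: [486.0, -100.1, 235.2]
orientation: [[-0.314, -0.41, 0.856], [-0.14, 0.912, 0.386], [-0.939, 0.001, -0.343]]
contact_force: [1.2, -0.2, -3.1]
opening: 34.5
```

Run:
```python
from go import *
log();p,R=hang(-50,26);print(p);rel(p,R,1)
```

```text
t 6.9 q [-0.726  0.137 -0.515 -1.525 -1.031  0.562] p [ 486.038 -100.109  235.239] F [ 1.243 -0.222 -3.126] op 34.5
[[-0.314 -0.41   0.856]
 [-0.14   0.912  0.386]
 [-0.939  0.001 -0.343]]
[485.597  74.469 257.8  ]
1 slide [-45.429 159.415  59.242] ang [-0.213 -0.    -0.079] q [-0.343  0.027 -0.556 -1.565 -0.906  0.475]
```

Request:
step_arm(
  steps=[
    {"slide": [-10, 33, 12], "angular": [-0.043, 0, -0.016], "hand": 255},
    {"slide": [-20, 66, 24], "angular": [-0.086, 0, -0.032], "hand": 255},
    {"slide": [-30, 100, 36], "angular": [-0.13, 0, -0.048], "hand": 255},
    {"slide": [-40, 135, 50], "angular": [-0.17, 0, -0.063], "hand": 255},
    {"slide": [-44, 152, 58], "angular": [-0.21, 0, -0.078], "hand": 255},
  ],
)

```text
time_s: 7.4
position: [487.3, 67.6, 257.1]
orientation: [[-0.273, -0.604, 0.749], [-0.207, 0.797, 0.568], [-0.939, -0.0, -0.343]]
contact_force: [-0.1, 0.2, -3.0]
opening: 33.7
```

Run:
```python
from go import *
log();p,R=hang(-50,26);print(p);rel(p,R,1)
a=robot.grab_frame("side");b=robot.grab_frame("top");log()
cv2.imwrite("pics/side4.png",a);cv2.imwrite("pics/top4.png",b)
Z(a,240,60,120,110,6,"z30.png");Z(b,220,160,110,110,6,"z31.png")
```

```text
t 7.4 q [-0.359  0.035 -0.55  -1.559 -0.918  0.479] p [487.258  67.645 257.146] F [-0.123  0.236 -2.953] op 33.7
[[-0.273 -0.604  0.749]
 [-0.207  0.797  0.568]
 [-0.939 -0.    -0.343]]
[485.597  74.469 257.8  ]
1 slide [-1.577  6.44   2.406] ang [-0.001  0.     0.   ] q [-0.343  0.027 -0.556 -1.565 -0.906  0.475]
t 7.5 q [-0.36   0.036 -0.548 -1.558 -0.919  0.479] p [488.003  66.773 256.857] F [-0.194  0.28  -3.359] op 34.6
[[-0.273 -0.604  0.749]
 [-0.208  0.797  0.567]
 [-0.939 -0.001 -0.343]]
```

View pics/z30.png

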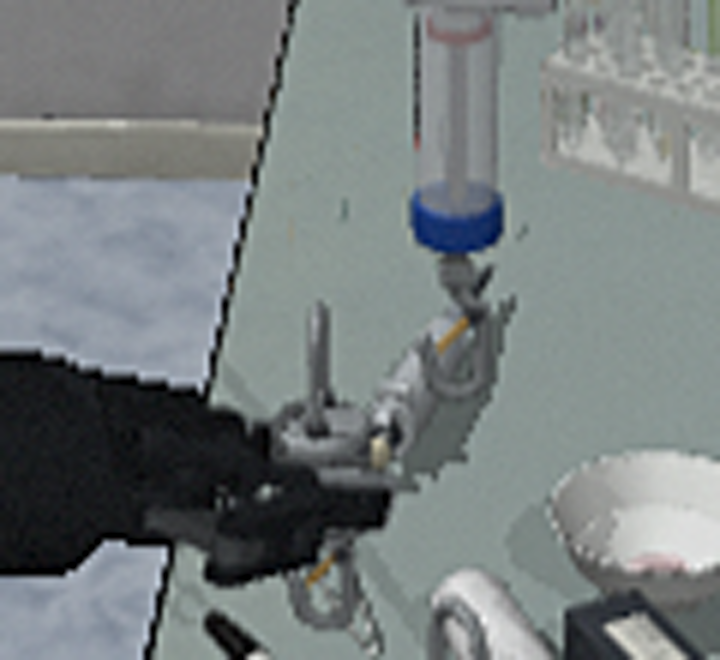

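View pics/z31.png

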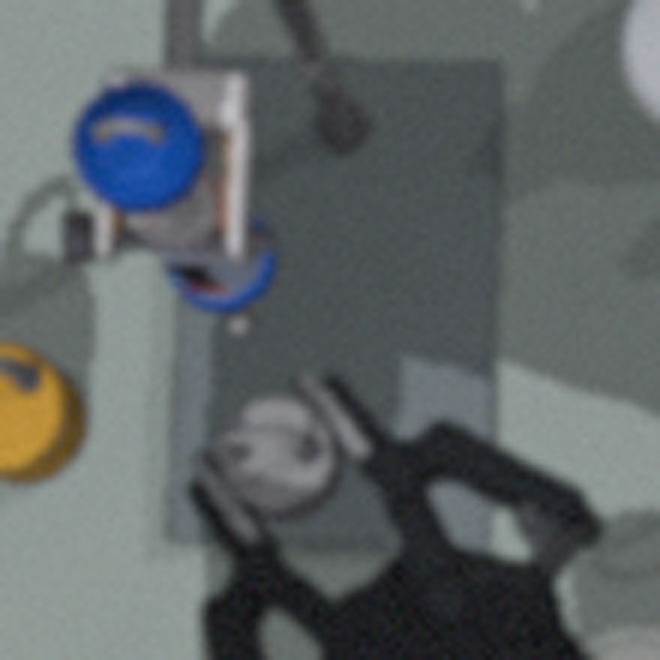

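Run:
```python
from go import *
s=robot.state();R=s["orientation"];c=s["position"]+R@C0;yw=.65-.68
np.set_printoptions(precision=1,suppress=True)
u=np.array([-np.sin(yw),np.cos(yw),0])
print("centre",c)
for nm,q in(("legs",c+[0,0,23]-11*u),("leg+",c+[0,0,23]+11*u),("bailtop outer",c+[0,0,66.5]),("ownhook bottom",c+[0,0,-67]),("TIP",SEAT+rot2(BY)@[-12,0,17]),("latch end",SEAT+rot2(BY)@[-6,0,11.5]),("latch hinge",SEAT+rot2(BY)@[7,0,26]),("bend bottom",SEAT+[0,0,-9])): print(nm,proj("side",q),proj("top",q))
a=cv2.imread("pics/side4.png");b=cv2.imread("pics/top4.png")
Z(a,280,90,50,80,9.5,"z32.png");Z(b,250,205,35,50,14,"z33.png")
```

```text
centre [476.   57.6 263.5]
legs [293.  132.5] [271.8 235.2]
leg+ [294.  127.3] [259.9 235.1]
bailtop outer [293.  111.4] [263.1 232.4]
ownhook bottom [294.5 165.1] [270.8 240.1]
TIP [310.3 114.9] [260.2 213.4]
latch end [313.2 117.4] [260.7 210.6]
latch hinge [319.4 111.4] [259.9 202.1]
bend bottom [316.  126.1] [262.1 209.2]
```

View pics/z32.png

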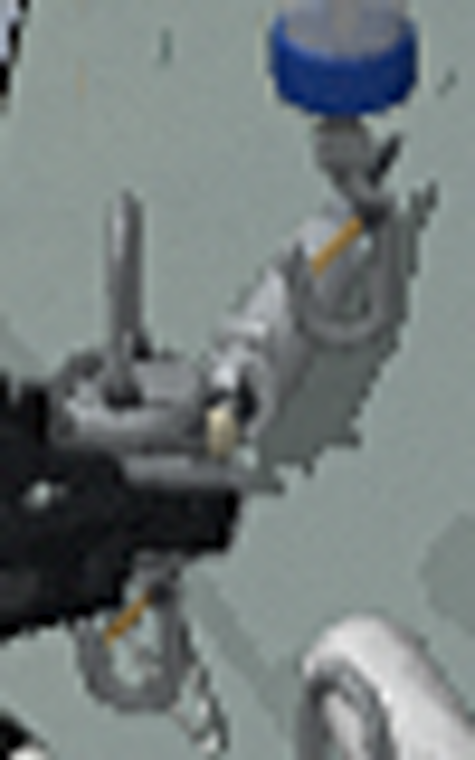

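View pics/z33.png

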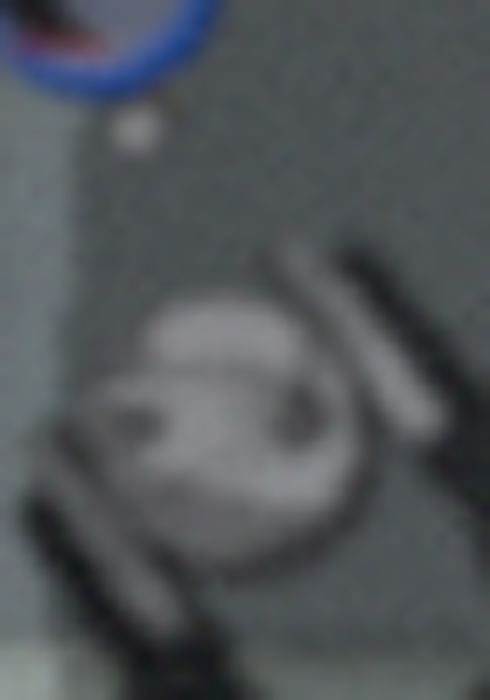

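Run:
```python
from go import *
s=robot.state()
for a in((-50,26),(-4.5,26),(-4.5,10),(-4.5,0)):
    p,R=hang(*a);rel(p,R,1)
```

```text
1 slide [-1.829  7.586  2.238] ang [-0.002 -0.     0.   ] q [-0.343  0.027 -0.556 -1.565 -0.906  0.475]
1 slide [-13.967 -20.97   35.516] ang [-0.002 -0.     0.   ] q [-0.306  0.098 -0.475 -1.578 -0.875  0.463]
1 slide [  1.061 -20.957  41.009] ang [-0.002 -0.     0.   ] q [-0.323  0.133 -0.493 -1.612 -0.89   0.532]
1 slide [ 10.453 -20.949  44.442] ang [-0.002 -0.     0.   ] q [-0.333  0.156 -0.505 -1.633 -0.9    0.576]
```

Request:
step_arm(
  steps=[
    {"slide": [-2, 7.5, 2.3], "angular": [-0.002, 0, 0], "hand": 255},
    {"slide": [-2, 7.5, 2.3], "angular": [-0.002, 0, 0], "hand": 255},
    {"slide": [-6, -2, 13], "angular": [-0.002, 0, 0], "hand": 255},
    {"slide": [-10, -11.5, 24.5], "angular": [-0.002, 0, 0], "hand": 255},
    {"slide": [-14, -21, 35.5], "angular": [-0.002, 0, 0], "hand": 255},
  ],
)

```text
time_s: 8.0
position: [533.5, 70.2, 258.8]
orientation: [[-0.272, -0.602, 0.751], [-0.208, 0.799, 0.564], [-0.94, -0.003, -0.342]]
contact_force: [-1.2, 0.4, -3.6]
opening: 34.0
```

Run:
```python
from go import *
a=robot.grab_frame("side");b=robot.grab_frame("top");log()
p,R=hang(-4.5,26);print(p);rel(p,R,1)
cv2.imwrite("pics/side5.png",a);cv2.imwrite("pics/top5.png",b)
Z(a,280,80,60,80,9,"z34.png");Z(b,230,185,60,60,10,"z35.png")
```

```text
t 8.1 q [-0.308  0.1   -0.47  -1.576 -0.873  0.462] p [533.392  70.397 257.939] F [ 0.333 -0.15  -2.969] op 34.3
[[-0.273 -0.603  0.75 ]
 [-0.208  0.798  0.565]
 [-0.939 -0.002 -0.344]]
[531.076  73.104 257.8  ]
1 slide [ 0.2    3.555 -0.158] ang [-0.004 -0.001  0.   ] q [-0.306  0.098 -0.475 -1.578 -0.875  0.463]
```

View pics/z34.png

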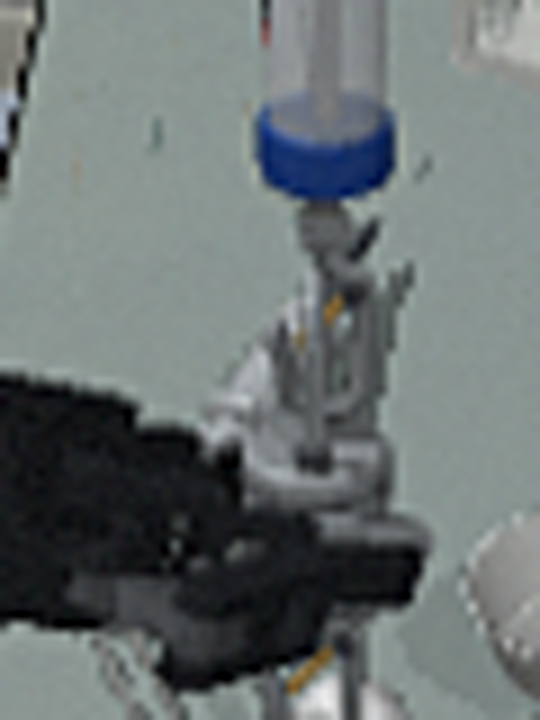

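View pics/z35.png

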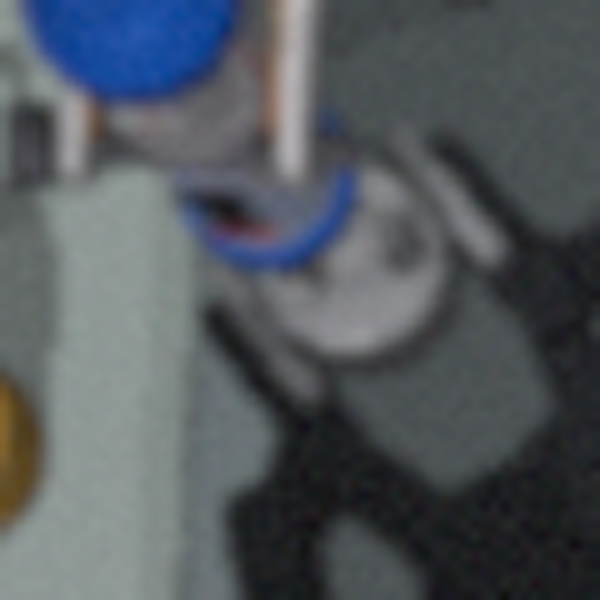

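Request:
step_arm(
  steps=[
    {"slide": [0.2, 3.5, -0.2], "angular": [-0.004, -0.001, 0], "hand": 255},
    {"slide": [2, 3.5, 0.5], "angular": [-0.004, -0.001, 0], "hand": 255},
    {"slide": [4, 3.5, 1.2], "angular": [-0.004, -0.001, 0], "hand": 255},
    {"slide": [6, 3.5, 2], "angular": [-0.004, -0.001, 0], "hand": 255},
    {"slide": [7.7, 3.5, 2.6], "angular": [-0.004, -0.001, 0], "hand": 255},
  ],
)

```text
time_s: 8.6
position: [529.3, 73.5, 250.6]
orientation: [[-0.271, -0.605, 0.748], [-0.208, 0.796, 0.569], [-0.94, -0.001, -0.342]]
contact_force: [-0.5, 0.1, -3.2]
opening: 34.4
```

Request:
step_arm(
  steps=[
    {"slide": [1.5, 0, 0.5], "angular": [0, 0, 0], "hand": 255},
    {"slide": [3, 0, 1.1], "angular": [0, 0, 0], "hand": 255},
    {"slide": [4.5, 0, 1.6], "angular": [0, 0, 0], "hand": 255},
    {"slide": [6, 0, 2.2], "angular": [0, 0, 0], "hand": 255},
    {"slide": [7.5, 0, 2.7], "angular": [0, 0, 0], "hand": 255},
  ],
)

```text
time_s: 9.1
position: [529.6, 73.6, 243.0]
orientation: [[-0.271, -0.606, 0.748], [-0.207, 0.796, 0.569], [-0.94, -0.001, -0.341]]
contact_force: [-1.4, 0.1, -1.6]
opening: 34.3
```

Run:
```python
from go import *
a=robot.grab_frame("side");s=log()
c=s["position"]+s["orientation"]@C0+[0,0,64];print("bail in hook",rot2(BY).T@(c-SEAT))
Z(a,280,80,60,80,9,"z36.png")
```

```text
t 9.15 q [-0.324  0.13  -0.496 -1.613 -0.892  0.534] p [529.493  73.65  242.654] F [-0.976  0.071 -2.533] op 34.3
[[-0.271 -0.606  0.748]
 [-0.207  0.796  0.569]
 [-0.94  -0.001 -0.341]]
bail in hook [-6.106  0.488 10.828]
```

View pics/z36.png

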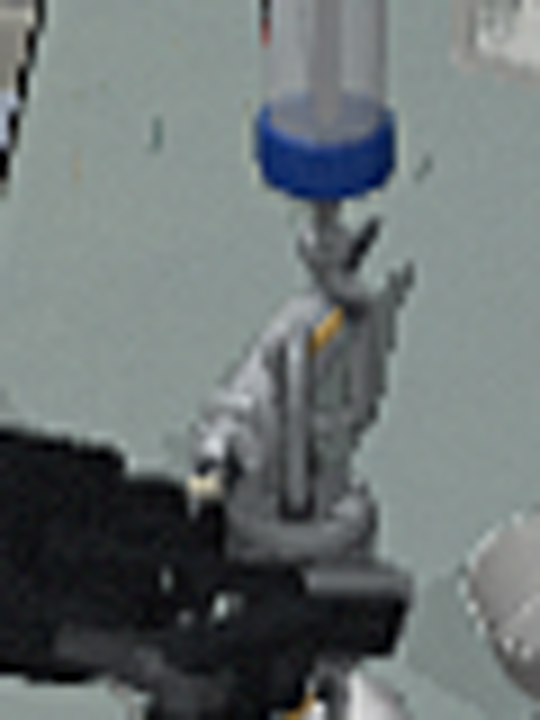

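Request:
step_arm(
  steps=[
    {"slide": [-0.5, -1, 1.3], "angular": [0, 0, 0], "hand": 255},
    {"slide": [0.9, -1, 1.8], "angular": [0, 0, 0], "hand": 255},
    {"slide": [2.3, -1, 2.3], "angular": [0, 0, 0], "hand": 255},
    {"slide": [3.7, -1, 2.8], "angular": [0, 0, 0], "hand": 255},
    {"slide": [5.1, -1, 3.3], "angular": [0, 0, 0], "hand": 255},
  ],
)

```text
time_s: 9.65
position: [531.3, 73.7, 237.0]
orientation: [[-0.271, -0.606, 0.748], [-0.207, 0.796, 0.569], [-0.94, -0.001, -0.341]]
contact_force: [-1.6, 1.2, -0.5]
opening: 34.1
```

```bash
cat >> go.py <<'E'
def chk(nm=None,box=(280,80,60,80),k=9,c=None,seat=None):
    a=robot.grab_frame("side");s=log()
    b=s["position"]+s["orientation"]@(C0 if c is None else c)+[0,0,64];print("bail in hook",rot2(BY).T@(b-(SEAT if seat is None else seat)))
    if nm: Z(a,*box,k,nm)
E
python3 -c "
from go import *
chk('z37.png')"
```

```text
t 9.7 q [-0.328  0.146 -0.5   -1.626 -0.896  0.558] p [531.243  73.686 236.782] F [-1.324  0.985 -0.865] op 34.1
[[-0.271 -0.606  0.748]
 [-0.207  0.796  0.569]
 [-0.94  -0.001 -0.341]]
bail in hook [-4.358  0.576  4.954]
```

View pics/z37.png

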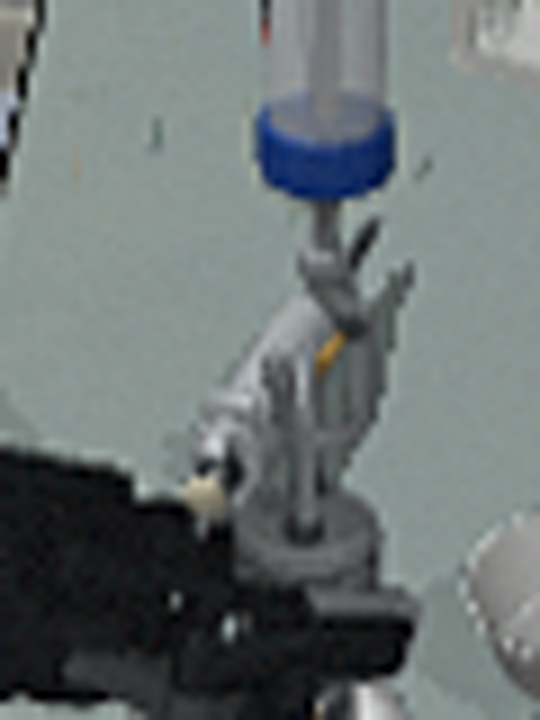

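Request:
step_arm(
  steps=[
    {"slide": [1.4, 0, 0.5], "angular": [0, 0, 0], "hand": 255},
    {"slide": [2.8, 0, 1], "angular": [0, 0, 0], "hand": 255},
    {"slide": [4.2, 0, 1.5], "angular": [0, 0, 0], "hand": 255},
    {"slide": [5.6, 0, 2], "angular": [0, 0, 0], "hand": 255},
    {"slide": [7, 0, 2.5], "angular": [0, 0, 0], "hand": 255},
  ],
)

```text
time_s: 10.2
position: [531.2, 73.5, 229.4]
orientation: [[-0.271, -0.606, 0.748], [-0.208, 0.796, 0.569], [-0.94, -0.001, -0.341]]
contact_force: [-1.9, 0.4, -0.2]
opening: 34.2
```

```bash
python3 -c "
from go import *
chk('z38.png')"
```

```text
t 10.25 q [-0.336  0.163 -0.509 -1.641 -0.903  0.59 ] p [531.003  73.489 228.917] F [-1.88   0.218 -0.127] op 34.2
[[-0.272 -0.605  0.748]
 [-0.208  0.796  0.569]
 [-0.94  -0.001 -0.342]]
bail in hook [-4.589  0.379 -2.896]
```

View pics/z38.png

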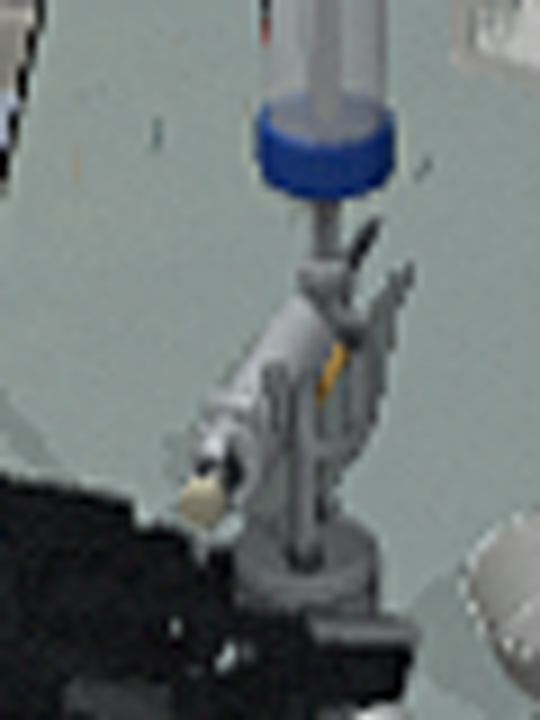

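Request:
step_arm(
  steps=[
    {"slide": [1.4, 0, 0.5], "angular": [0, 0, 0], "hand": 255},
    {"slide": [2.8, 0, 1], "angular": [0, 0, 0], "hand": 255},
    {"slide": [4.2, 0, 1.5], "angular": [0, 0, 0], "hand": 255},
    {"slide": [5.6, 0, 2], "angular": [0, 0, 0], "hand": 255},
    {"slide": [5.6, 0, 2], "angular": [0, 0, 0], "hand": 255},
  ],
)

```text
time_s: 10.75
position: [531.5, 73.3, 223.4]
orientation: [[-0.272, -0.605, 0.749], [-0.207, 0.796, 0.568], [-0.94, -0.001, -0.342]]
contact_force: [2.2, -0.1, -0.5]
opening: 34.5
```

```bash
python3 -c "
from go import *
chk('z39.png')"
```

```text
t 10.8 q [-0.342  0.177 -0.514 -1.653 -0.909  0.616] p [531.473  73.29  223.524] F [ 2.606  0.511 -1.201] op 33.9
[[-0.271 -0.605  0.749]
 [-0.207  0.796  0.568]
 [-0.94  -0.001 -0.341]]
bail in hook [-4.124  0.2   -8.3  ]
```

View pics/z39.png

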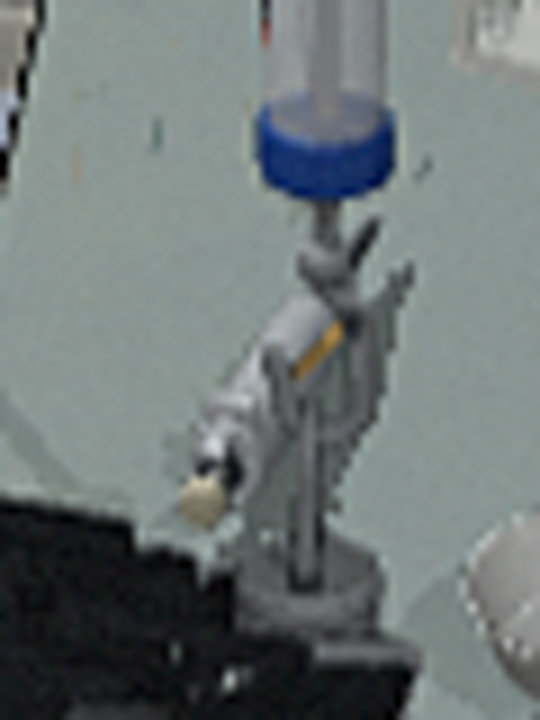

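Request:
step_arm(
  steps=[
    {"slide": [0.3, -0.7, 1.1], "angular": [0, 0, 0], "hand": 255},
    {"slide": [0.6, -1.4, 2.2], "angular": [0, 0, 0], "hand": 255},
    {"slide": [1, -2.2, 3.4], "angular": [0, 0, 0], "hand": 255},
    {"slide": [1, -2.2, 3.4], "angular": [0, 0, 0], "hand": 255},
    {"slide": [1, -2.2, 3.4], "angular": [0, 0, 0], "hand": 255},
  ],
)

```text
time_s: 11.3
position: [534.5, 73.7, 221.3]
orientation: [[-0.271, -0.606, 0.748], [-0.208, 0.795, 0.569], [-0.94, -0.001, -0.342]]
contact_force: [-0.0, 1.0, -1.3]
opening: 34.3
```

```bash
python3 -c "
from go import *
chk('z40.png')"
```

```text
t 11.35 q [-0.34   0.186 -0.511 -1.658 -0.91   0.622] p [534.47   73.754 221.291] F [-0.781  0.968 -1.078] op 33.9
[[-0.271 -0.606  0.748]
 [-0.208  0.795  0.569]
 [-0.94  -0.001 -0.342]]
bail in hook [ -1.128   0.738 -10.531]
```

View pics/z40.png

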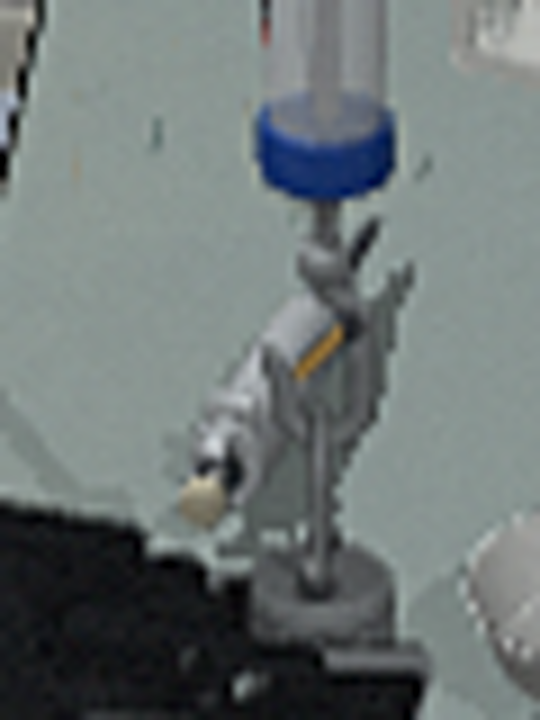

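Request:
step_arm(
  steps=[
    {"slide": [1.2, -0.4, 0.8], "angular": [0, 0, 0], "hand": 255},
    {"slide": [2.4, -0.5, 1.4], "angular": [0, 0, 0], "hand": 255},
    {"slide": [2.4, -0.5, 1.4], "angular": [0, 0, 0], "hand": 255},
    {"slide": [2.4, -0.5, 1.4], "angular": [0, 0, 0], "hand": 255},
    {"slide": [2.4, -0.5, 1.4], "angular": [0, 0, 0], "hand": 255},
  ],
)

```text
time_s: 11.85
position: [535.2, 73.6, 218.7]
orientation: [[-0.271, -0.606, 0.748], [-0.208, 0.795, 0.569], [-0.94, -0.001, -0.341]]
contact_force: [-1.7, 2.3, 0.1]
opening: 34.0
```

```bash
python3 -c "
from go import *
chk('z41.png')"
```

```text
t 11.9 q [-0.343  0.194 -0.512 -1.663 -0.912  0.634] p [535.199  73.62  218.67 ] F [-1.862  1.957 -0.084] op 34.1
[[-0.271 -0.606  0.748]
 [-0.208  0.795  0.569]
 [-0.94  -0.001 -0.341]]
bail in hook [ -0.396   0.626 -13.154]
```

View pics/z41.png

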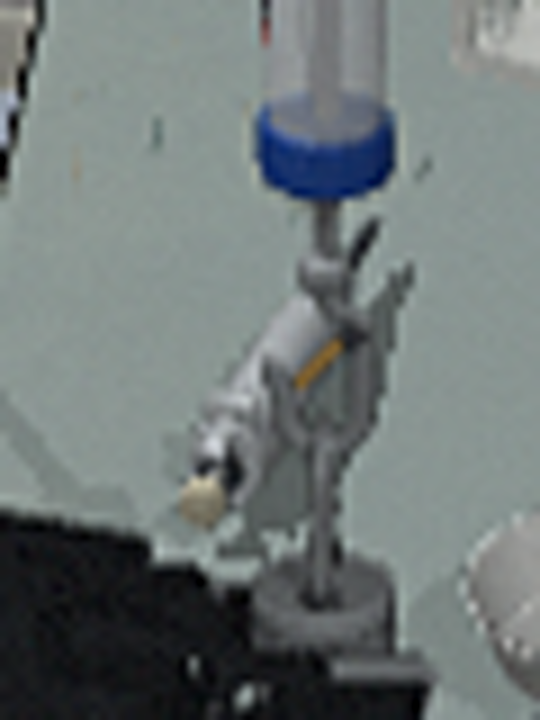

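Request:
step_arm(
  steps=[
    {"slide": [0, 0.7, 0], "angular": [0, 0, 0], "hand": 255},
    {"slide": [0, 1.2, 0], "angular": [0, 0, 0], "hand": 255},
    {"slide": [0, 1.2, 0], "angular": [0, 0, 0], "hand": 255},
    {"slide": [0, 1.2, 0], "angular": [0, 0, 0], "hand": 255},
    {"slide": [0, 1.2, 0], "angular": [0, 0, 0], "hand": 255},
  ],
)

```text
time_s: 12.4
position: [535.1, 73.9, 218.7]
orientation: [[-0.271, -0.605, 0.749], [-0.208, 0.796, 0.568], [-0.94, -0.001, -0.342]]
contact_force: [-0.4, -1.3, -0.2]
opening: 34.6
```

```bash
python3 -c "
from go import *
for i in range(1): chk()"
```

```text
t 12.45 q [-0.342  0.193 -0.513 -1.665 -0.91   0.634] p [535.063  73.945 218.703] F [-1.127 -1.373  0.894] op 34.0
[[-0.271 -0.605  0.749]
 [-0.208  0.796  0.568]
 [-0.94  -0.001 -0.342]]
bail in hook [ -0.559   0.969 -13.118]
```

Request:
step_arm(
  steps=[
    {"slide": [0, -0.5, 0], "angular": [0, 0, 0], "hand": 150},
    {"slide": [0, -0.5, 0], "angular": [0, 0, 0], "hand": 140},
    {"slide": [0, -0.5, 0], "angular": [0, 0, 0], "hand": 130},
    {"slide": [0, -0.5, 0], "angular": [0, 0, 0], "hand": 115},
    {"slide": [0, -0.5, 0], "angular": [0, 0, 0], "hand": 100},
  ],
)

```text
time_s: 12.95
position: [534.9, 74.1, 218.6]
orientation: [[-0.271, -0.606, 0.748], [-0.208, 0.796, 0.569], [-0.94, -0.001, -0.342]]
contact_force: [-0.2, 0.2, 0.8]
opening: 52.0
```

```bash
python3 -c "
from go import *
chk('z42.png',(270,80,80,110),7)
b=robot.grab_frame('top');Z(b,225,175,70,70,9,'z43.png')"
```

```text
t 13.0 q [-0.342  0.193 -0.513 -1.664 -0.911  0.634] p [534.95   74.045 218.634] F [-0.005  0.881 -0.143] op 52.2
[[-0.271 -0.606  0.748]
 [-0.208  0.796  0.569]
 [-0.94  -0.001 -0.342]]
bail in hook [ -0.663   1.05  -13.188]
```

View pics/z42.png

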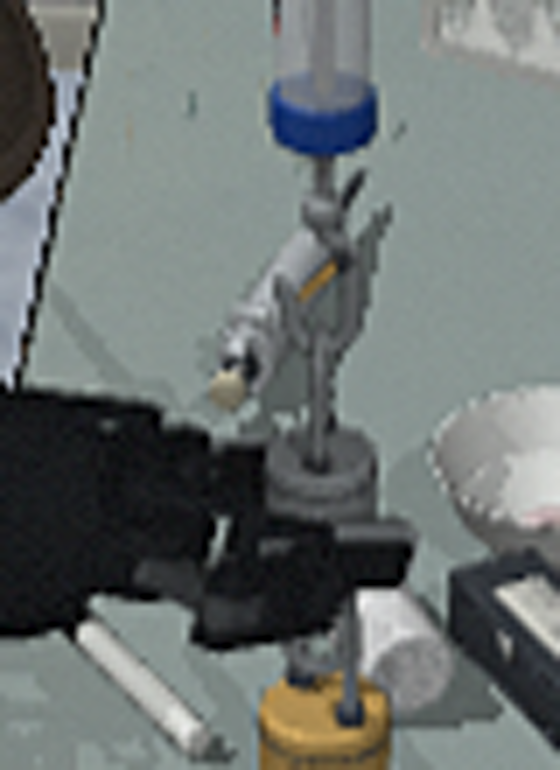

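View pics/z43.png

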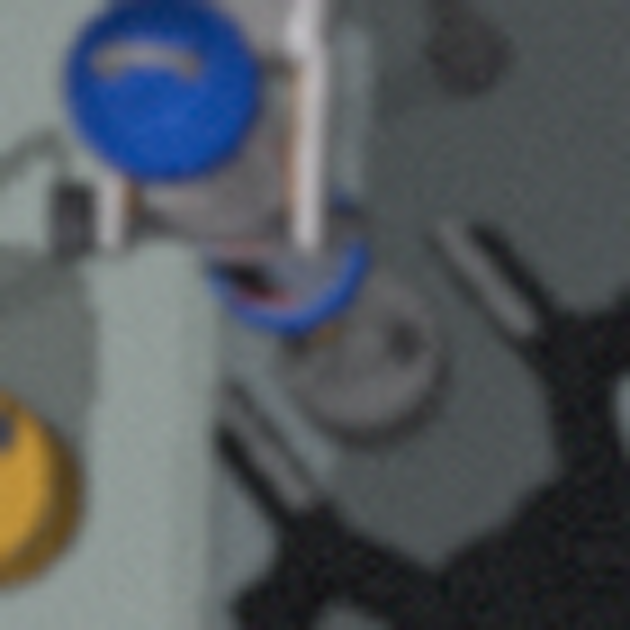

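Request:
step_arm(
  steps=[
    {"slide": [0, 0, -3], "angular": [0, 0, 0], "hand": 90},
    {"slide": [1, 0, -12], "angular": [0, 0, 0], "hand": 60},
    {"slide": [3, 0, -30], "angular": [0, 0, 0], "hand": 60},
    {"slide": [5, 0, -55], "angular": [0, 0, 0], "hand": 60},
    {"slide": [5, 0, -90], "angular": [0, 0, 0], "hand": 60},
  ],
)

```text
time_s: 13.55
position: [465.1, 21.5, 244.3]
orientation: [[-0.273, -0.606, 0.747], [-0.207, 0.795, 0.57], [-0.94, 0.001, -0.342]]
contact_force: [-0.7, -0.8, 0.1]
opening: 65.1
```

Run:
```python
from go import *
# brass: load at (525.2,-183.8), yaw -.44
psi=.68;yw=-.44+psi;R=kin.toolR(yw,.35,1)
chk('z44.png',(260,80,90,110),6)
g=lambda b,z:np.array([525.2-b*np.cos(yw),-183.8-b*np.sin(yw),z])+19*R[:,2]
print(g(0,80));rel(g(90,110),R,2)
```

```text
t 13.6 q [-0.517  0.061 -0.566 -1.499 -1.046  0.539] p [462.371  19.793 245.497] F [-2.872 -1.666  0.845] op 65.4
[[-0.271 -0.606  0.747]
 [-0.212  0.795  0.568]
 [-0.939 -0.004 -0.344]]
bail in hook [-71.572 -55.339  13.716]
[ 542.537 -179.557   73.485]
1 slide [ 91.025 -85.266 -41.002] ang [ 0.193 -0.     0.073] q [-0.804  0.273 -0.614 -1.585 -1.1    0.835]
2 slide [ 84.347 -97.87  -23.323] ang [ 0.193 -0.     0.073] q [-1.024  0.51  -0.594 -1.681 -1.122  1.074]
```

View pics/z44.png

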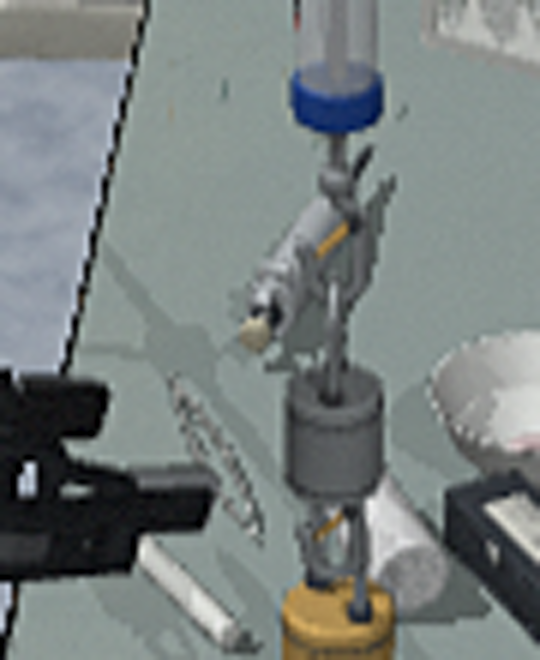

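Request:
step_arm(
  steps=[
    {"slide": [10, -17, -10], "angular": [0, 0, 0], "hand": 60},
    {"slide": [25, -34, -22], "angular": [0.05, 0, 0.02], "hand": 60},
    {"slide": [43, -51, -32], "angular": [0.1, 0, 0.035], "hand": 60},
    {"slide": [65, -68, -38], "angular": [0.145, 0, 0.055], "hand": 60},
    {"slide": [88, -85, -42], "angular": [0.193, 0, 0.073], "hand": 60},
  ],
)

```text
time_s: 14.1
position: [462.1, -89.4, 176.6]
orientation: [[-0.308, -0.427, 0.85], [-0.146, 0.904, 0.402], [-0.94, -0.001, -0.341]]
contact_force: [0.3, -0.4, 0.2]
opening: 65.1
```

Request:
step_arm(
  steps=[
    {"slide": [15, -19, -4], "angular": [0.04, 0, 0.015], "hand": 60},
    {"slide": [32, -38, -8], "angular": [0.08, 0, 0.03], "hand": 60},
    {"slide": [50, -58, -12], "angular": [0.12, 0, 0.045], "hand": 60},
    {"slide": [67, -78, -17], "angular": [0.16, 0, 0.06], "hand": 60},
    {"slide": [84, -98, -23], "angular": [0.193, 0, 0.073], "hand": 60},
  ],
)

```text
time_s: 14.6
position: [458.5, -199.1, 104.7]
orientation: [[-0.334, -0.234, 0.913], [-0.076, 0.972, 0.221], [-0.94, 0.004, -0.342]]
contact_force: [-0.5, 0.4, -0.1]
opening: 65.1
```

Run:
```python
from go import *
psi=.68;yw=-.44+psi;R=kin.toolR(yw,.35,1)
a=robot.grab_frame("side");b=robot.grab_frame("top");log()
g=lambda b,z:np.array([525.2-b*np.cos(yw),-183.8-b*np.sin(yw),z])+19*R[:,2]
rel(g(90,80),R);rel(g(0,80),R)
cv2.imwrite("pics/side6.png",a);cv2.imwrite("pics/top6.png",b)
```

```text
t 14.7 q [-1.017  0.509 -0.593 -1.689 -1.117  1.066] p [ 458.422 -200.159  103.601] F [ 0.999  0.821 -0.391] op 65.5
[[-0.335 -0.232  0.913]
 [-0.074  0.973  0.22 ]
 [-0.939  0.007 -0.343]]
1 slide [29.452 -0.199  7.149] ang [-0.003 -0.001 -0.008] q [-1.039  0.602 -0.602 -1.713 -1.141  1.184]
1 slide [-1.451  0.29  91.676] ang [-0.003 -0.001 -0.008] q [-0.859  0.613 -0.524 -1.853 -1.058  1.126]
```

View pics/side6.png

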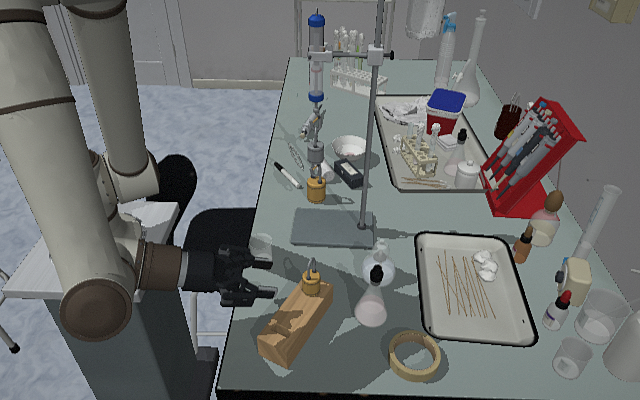

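Run:
```python
from go import *
np.set_printoptions(precision=1,suppress=True)
b=cv2.imread("pics/top6.png");Z(b,300,180,160,160,4.5,"z45.png")
print(plane("side",(262,263),0),plane("top",(325,268),40))
```

```text
[404.8 -57.6   0. ] [425.  -52.1  40. ]
```

View pics/z45.png

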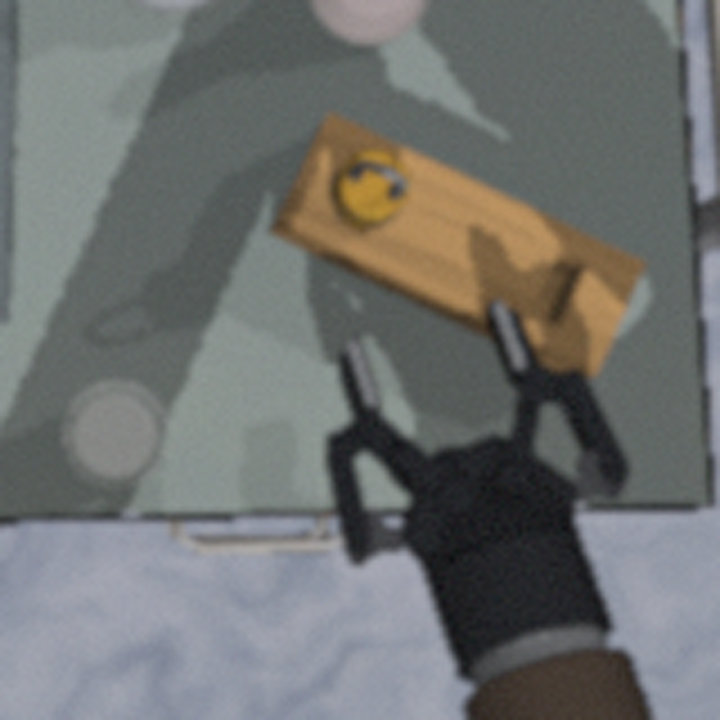

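Request:
step_arm(
  steps=[
    {"slide": [0, 0, 20], "angular": [-0.003, 0, -0.005], "hand": 60},
    {"slide": [0, 0, 42], "angular": [-0.003, 0, -0.008], "hand": 60},
    {"slide": [-1, 0.3, 65], "angular": [-0.003, 0, -0.008], "hand": 60},
    {"slide": [-2, 0.3, 91], "angular": [-0.003, 0, -0.008], "hand": 60},
    {"slide": [-2, 0.3, 91], "angular": [-0.003, 0, -0.008], "hand": 60},
  ],
)

```text
time_s: 15.2
position: [544.4, -176.1, 76.3]
orientation: [[-0.33, -0.243, 0.912], [-0.085, 0.97, 0.228], [-0.94, -0.003, -0.341]]
contact_force: [-0.4, -0.1, 0.8]
opening: 65.6
```

Run:
```python
from go import *
psi=.68;yw=-.44+psi;R=kin.toolR(yw,.35,1)
b=robot.grab_frame("top");log();a=robot.grab_frame("side")
g=lambda b,z:np.array([525.2-b*np.cos(yw),-183.8-b*np.sin(yw),z])+19*R[:,2]
rel(g(0,80),R)
Z(a,250,230,100,100,6,"z46.png");Z(b,350,190,80,80,7,"z47.png")
```

```text
t 15.25 q [-0.853  0.606 -0.525 -1.851 -1.057  1.122] p [ 543.158 -176.04    76.304] F [-0.057 -0.063 -0.39 ] op 65.3
[[-0.331 -0.244  0.912]
 [-0.085  0.97   0.228]
 [-0.94  -0.002 -0.342]]
1 slide [ 2.996 -3.152  0.26 ] ang [0.004 0.001 0.004] q [-0.859  0.613 -0.524 -1.853 -1.058  1.126]
```

View pics/z46.png

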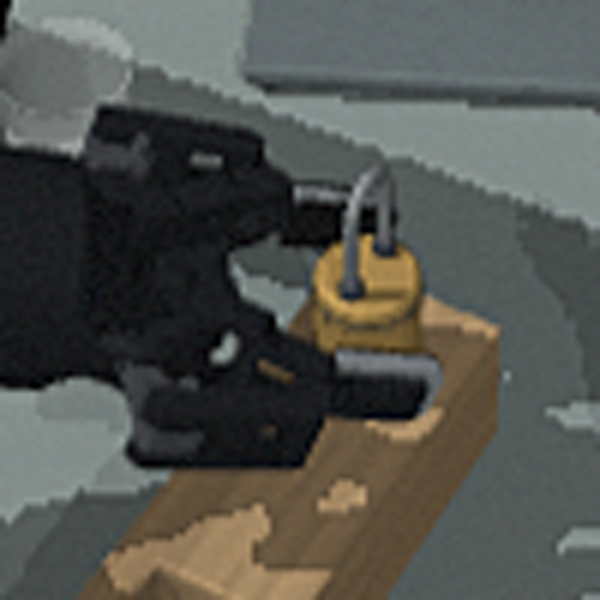

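View pics/z47.png

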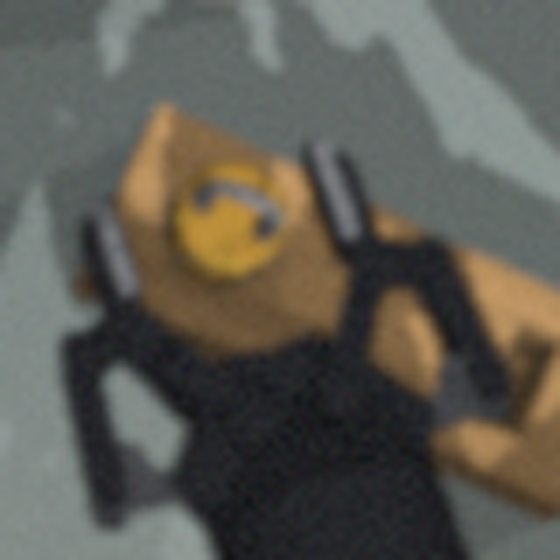

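Request:
step_arm(
  steps=[
    {"slide": [2.5, -3, 0], "angular": [0.004, 0, 0], "hand": 60},
    {"slide": [2.5, -3, 0], "angular": [0.004, 0, 0], "hand": 100},
    {"slide": [2.5, -3, 0], "angular": [0.004, 0, 0], "hand": 140},
    {"slide": [2.5, -3, 0], "angular": [0.004, 0, 0], "hand": 200},
    {"slide": [2.5, -3, 0], "angular": [0.004, 0, 0], "hand": 255},
  ],
)

```text
time_s: 15.8
position: [542.2, -180.5, 74.1]
orientation: [[-0.331, -0.237, 0.913], [-0.084, 0.971, 0.222], [-0.94, -0.004, -0.341]]
contact_force: [-4.7, -1.2, 4.3]
opening: 34.3
```

Request:
step_arm(
  steps=[
    {"slide": [0, 0, 0], "angular": [0, 0, 0], "hand": 255},
    {"slide": [-4, 0, -1.4], "angular": [0, 0, 0], "hand": 255},
    {"slide": [-14, 0, -5], "angular": [0, 0, 0], "hand": 255},
    {"slide": [-28, 0, -10], "angular": [0, 0, 0], "hand": 255},
    {"slide": [-47, 0, -17], "angular": [0, 0, 0], "hand": 255},
  ],
)

```text
time_s: 16.3
position: [542.3, -180.4, 122.3]
orientation: [[-0.336, -0.236, 0.912], [-0.083, 0.972, 0.221], [-0.938, -0.001, -0.346]]
contact_force: [0.6, -0.1, -1.2]
opening: 34.4
```

Run:
```python
from go import *
b=robot.grab_frame("top");s=log();a=robot.grab_frame("side")
cv2.imwrite("pics/side7.png",a);cv2.imwrite("pics/top7.png",b)
Z(a,280,225,60,75,9,"z48.png");Z(b,360,195,55,55,12,"z49.png")
```

```text
t 16.35 q [-0.831  0.469 -0.501 -1.788 -1.004  0.952] p [ 543.594 -180.767  126.994] F [-0.077  0.899  1.322] op 34.4
[[-0.329 -0.237  0.914]
 [-0.088  0.971  0.22 ]
 [-0.94  -0.008 -0.34 ]]
```

View pics/z48.png

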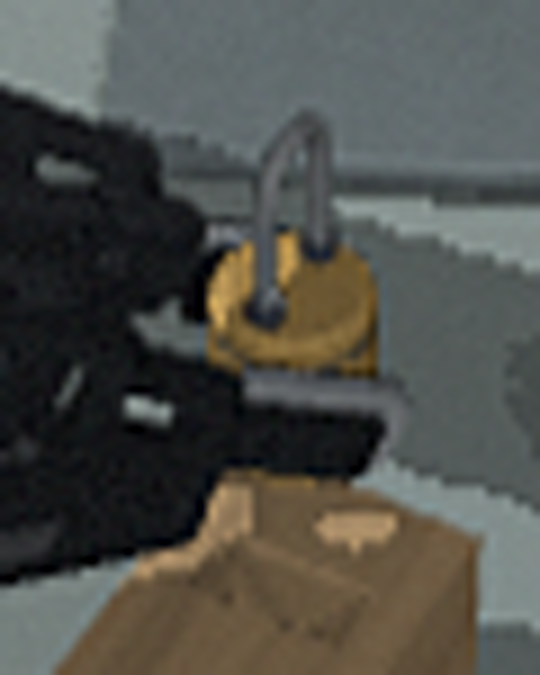

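View pics/z49.png

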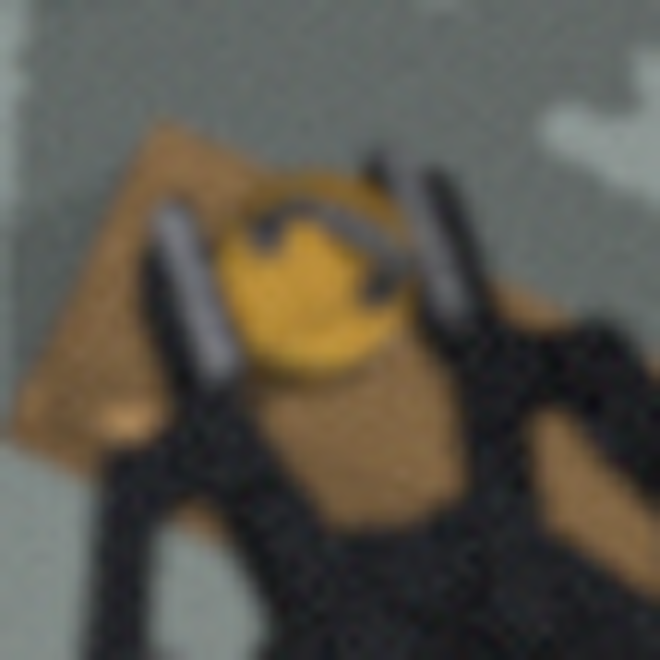

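Run:
```python
from go import *
s=log()
np.set_printoptions(precision=2,suppress=True)
Rg=np.array([[-0.331,-0.237,0.913],[-0.084,0.971,0.222],[-0.94,-0.004,-0.341]])
C=Rg.T@(np.array([525.2,-183.8,78])-[542.2,-180.5,74.1]);print("C1",C,"C0",C0)
c=s["position"]+s["orientation"]@C
for yw in(-.44,-.5):
  u=np.array([-np.sin(yw),np.cos(yw),0])
  for q in(c+[0,0,23]-11*u,c+[0,0,23]+11*u): print(proj("side",q),proj("top",q))
print(tri((309.6,259.1),(391.4,218.8)),tri((315.6,252.2),(382.1,214.6)),c)
```

```text
t 16.4 q [-0.832  0.472 -0.502 -1.79  -1.005  0.957] p [ 543.537 -180.722  125.792] F [-0.153  0.109 -1.323] op 34.4
[[-0.329 -0.237  0.914]
 [-0.089  0.971  0.22 ]
 [-0.94  -0.009 -0.341]]
C1 [  2.24   0.81 -17.58] C0 [ -1.03  -0.05 -16.43]
[309.71 260.18] [390.92 218.46]
[315.12 252.78] [381.43 214.29]
[309.4  260.05] [390.79 218.73]
[315.42 252.9 ] [381.55 214.01]
(array([ 521.16, -194.42,  155.81]), np.float64(1.0462541112898815)) (array([ 531.18, -175.05,  154.93]), np.float64(2.0063840234909285)) [ 526.54 -184.01  129.67]
```

Run:
```python
from go import *
a=cv2.imread("pics/side7.png");b=cv2.imread("pics/top7.png")
Z(a,295,90,45,120,6.5,"z50.png");Z(a,300,145,40,45,14,"z51.png");Z(b,235,180,50,50,12,"z52.png")
```

```text
(no output)
```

View pics/z50.png

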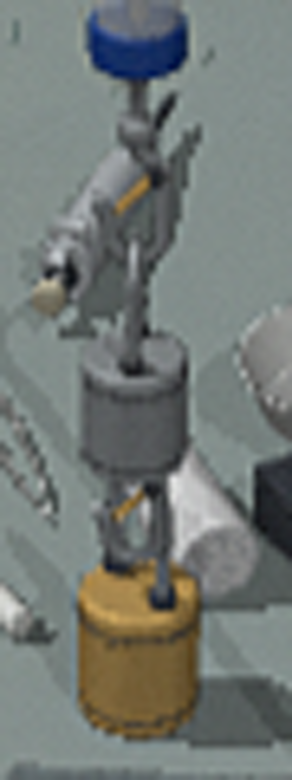

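View pics/z51.png

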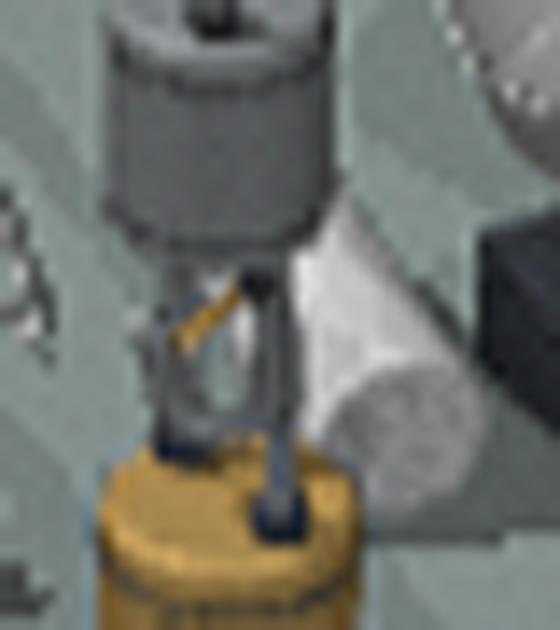

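View pics/z52.png

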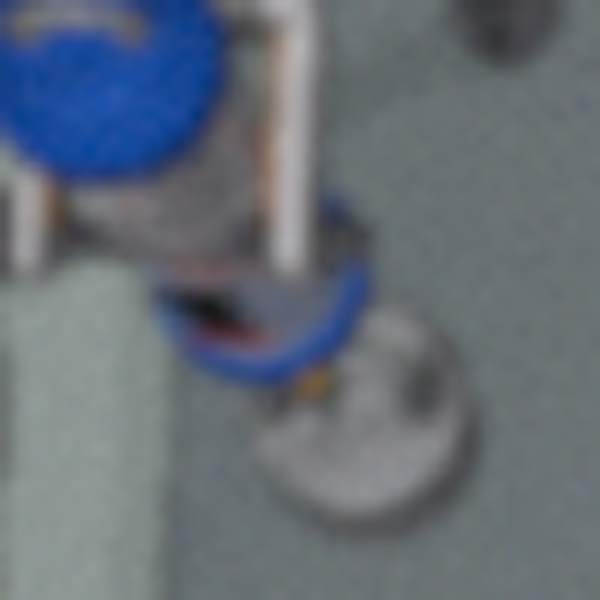

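Run:
```python
from go import *
np.set_printoptions(precision=1,suppress=True)
print("big brass",plane("top",(222,229),40),plane("side",(316.5,200),2))
for z in(292,294,290):
  s=np.array([523.6,63.8,z]);c=s-[0,0,64];l=c-[0,0,58]
  print(z,"topface",proj("top",c+[0,0,22]),"leg-y",proj("top",c+[0,-11,23]),"side bodybottom left/right",proj("side",c+[-18,0,-22])[0],proj("side",c+[18,0,-22])[0])
  for n,o in(("latchend",[-6,0,11.5]),("hinge",[7,0,26]),("bend",[0,0,-9]),("tip",[-12,0,17])): print(n,proj("side",l+o))
  for n,o in(("latchend",[-6,0,11.5]),("hinge",[7,0,26]),("bend",[0,0,-9])): print("upper",n,proj("side",s+o))
```

```text
big brass [520.5 187.8  40. ] [522.4 180.8   2. ]
292 topface [264.8 212.8] leg-y [270.4 212.6] side bodybottom left/right 307.74197553434453 323.7869392817179
latchend [313.1 169.5]
hinge [318.8 164.4]
bend [315.7 177. ]
tip [310.4 167.5]
upper latchend [313.2 121.8]
upper hinge [319.4 115.8]
upper bend [315.9 130.4]
294 topface [264.7 212.6] leg-y [270.3 212.5] side bodybottom left/right 307.7371830834546 323.8009937823835
latchend [313.1 168.8]
hinge [318.8 163.6]
bend [315.7 176.3]
tip [310.4 166.7]
upper latchend [313.2 121. ]
upper hinge [319.4 114.9]
upper bend [316.  129.6]
290 topface [264.9 213. ] leg-y [270.5 212.8] side bodybottom left/right 307.746756758547 323.77291772711555
latchend [313.1 170.3]
hinge [318.8 165.1]
bend [315.7 177.7]
tip [310.4 168.2]
upper latchend [313.2 122.6]
upper hinge [319.4 116.6]
upper bend [315.9 131.2]
```

```bash
cat >> go.py <<'E'
S2=np.array([523.4,63.8,169.5]);C1=np.array([2.24,.81,-17.58])
def hang2(dx,dz): return hang(dx,dz,0,.685,C1,S2)
E
python3 - <<'E'
from go import *
p,R=hang2(-55,30);print(p);rel(p,R,2)
E
```

```text
[482.6238303   75.33503417 131.57605142]
1 slide [ -4.065 131.569  -0.621] ang [-0.197  0.    -0.067] q [-0.688  0.43  -0.616 -1.771 -1.053  1.026]
2 slide [-12.81  128.591  25.048] ang [-0.197  0.    -0.067] q [-0.48   0.404 -0.695 -1.799 -1.063  1.079]
```

Request:
step_arm(
  steps=[
    {"slide": [-15, 15, -6], "angular": [0, 0, 0], "hand": 255},
    {"slide": [-28, 45, -10], "angular": [-0.05, 0, -0.02], "hand": 255},
    {"slide": [-30, 75, -11], "angular": [-0.1, 0, -0.035], "hand": 255},
    {"slide": [-31, 105, -11], "angular": [-0.15, 0, -0.05], "hand": 255},
    {"slide": [-32, 131, -11], "angular": [-0.197, 0, -0.067], "hand": 255},
  ],
)

```text
time_s: 16.9
position: [511.4, -51.5, 155.8]
orientation: [[-0.311, -0.434, 0.845], [-0.148, 0.901, 0.408], [-0.939, 0.002, -0.344]]
contact_force: [1.4, 0.4, -2.0]
opening: 34.1
```

Run:
```python
from go import *
log()
p,R=hang2(-55,30);print(p);rel(p,R,1)
```

```text
t 16.9 q [-0.666  0.344 -0.598 -1.725 -1.023  0.901] p [511.381 -51.473 155.788] F [ 1.412  0.378 -1.993] op 34.1
[[-0.311 -0.434  0.845]
 [-0.148  0.901  0.408]
 [-0.939  0.002 -0.344]]
[482.624  75.335 131.576]
1 slide [ 12.924 126.67   35.794] ang [-0.193 -0.001 -0.073] q [-0.48   0.404 -0.695 -1.799 -1.063  1.079]
```

Request:
step_arm(
  steps=[
    {"slide": [-5, 28, -5], "angular": [-0.04, 0, -0.015], "hand": 255},
    {"slide": [-5, 57, 2], "angular": [-0.08, 0, -0.03], "hand": 255},
    {"slide": [0, 85, 13], "angular": [-0.12, 0, -0.045], "hand": 255},
    {"slide": [6, 108, 25], "angular": [-0.16, 0, -0.06], "hand": 255},
    {"slide": [13, 122, 35], "angular": [-0.193, 0, -0.073], "hand": 255},
  ],
)

```text
time_s: 17.4
position: [484.2, 71.0, 131.5]
orientation: [[-0.273, -0.61, 0.744], [-0.21, 0.793, 0.572], [-0.939, -0.001, -0.345]]
contact_force: [0.0, -0.1, -2.1]
opening: 34.6
```

Run:
```python
from go import *
b=robot.grab_frame("top");a=robot.grab_frame("side");s=log()
bl=s["position"]+s["orientation"]@C1+[0,0,64];print("rel",rot2(BY).T@(bl-S2));print("pred side bail top",proj("side",bl+[0,0,2.5]))
p,R=hang2(-55,25);rel(p,R,1);p,R=hang2(-4.5,25);rel(p,R,1)
cv2.imwrite("pics/side8.png",a);cv2.imwrite("pics/top8.png",b)
Z(a,270,100,70,110,7,"z53.png");Z(b,235,190,60,60,10,"z54.png")
```

```text
t 17.5 q [-0.485  0.406 -0.685 -1.787 -1.062  1.067] p [484.387  70.699 130.472] F [ 0.096  0.054 -2.361] op 34.2
[[-0.276 -0.609  0.743]
 [-0.209  0.793  0.573]
 [-0.938  0.003 -0.346]]
rel [-53.079  -4.586  28.951]
pred side bail top [291.945 162.6  ]
1 slide [3.174 4.74  2.691] ang [ 0.001 -0.003 -0.002] q [-0.484  0.422 -0.698 -1.806 -1.07   1.103]
1 slide [-10.421 -27.224  39.348] ang [ 0.001 -0.003 -0.002] q [-0.421  0.444 -0.594 -1.819 -1.022  1.019]
```

View pics/z53.png

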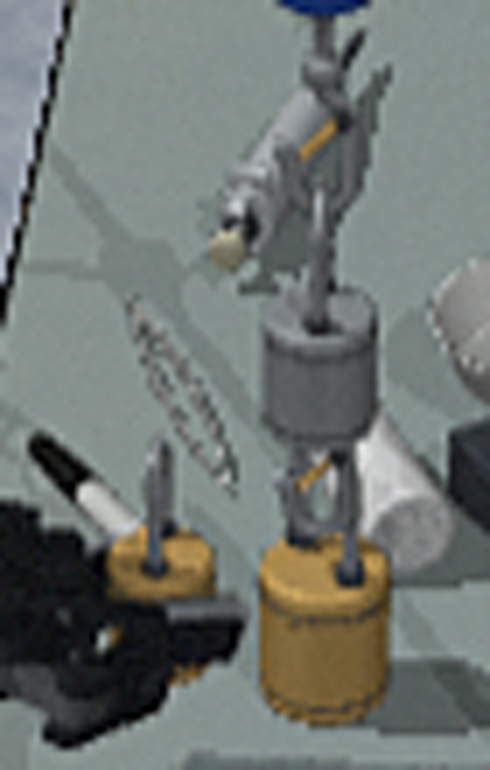

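View pics/z54.png

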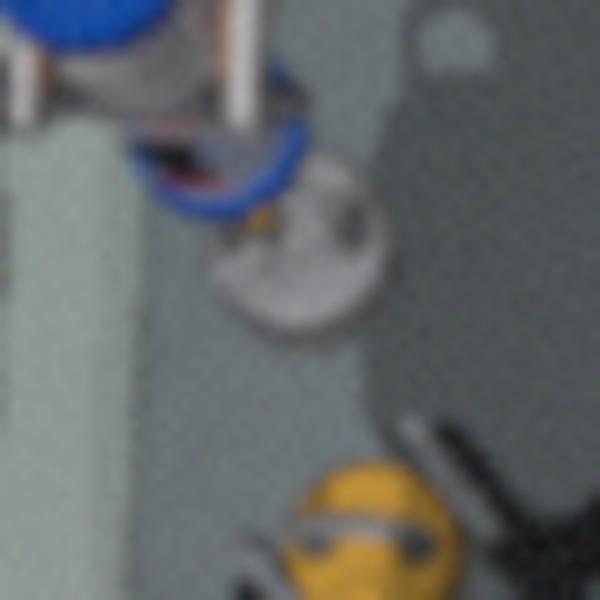

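Run:
```python
from go import *
s=robot.state();bl=s["position"]+s["orientation"]@C1+[0,0,64];print(proj("top",bl+[0,0,2.5]))
p,R=hang2(-5.5,25);rel(p,R,1)
```

```text
[268.96659403 242.76363717]
1 slide [-10.152 -26.591  38.622] ang [ 0.001 -0.003 -0.002] q [-0.423  0.444 -0.596 -1.819 -1.023  1.021]
```

Run:
```python
from go import *
b=robot.grab_frame("top")
s=log();c=s["position"]+s["orientation"]@C1
np.set_printoptions(precision=2,suppress=True)
u=np.array([.03,1,0])
print("legs",proj("top",c+[0,0,23]-11*u),proj("top",c+[0,0,23]+11*u),proj("side",c+[0,0,23]-11*u),proj("side",c+[0,0,23]+11*u),"bail",proj("top",c+[0,0,66]),proj("top",c+[0,0,66]+8*u),proj("top",c+[0,0,66]-8*u))
Z(b,255,225,35,40,15,"z55.png")
```

```text
t 17.55 q [-0.486  0.404 -0.685 -1.786 -1.062  1.066] p [484.654  69.977 131.229] F [ 0.272  0.367 -2.089] op 34.2
[[-0.274 -0.609  0.744]
 [-0.209  0.793  0.572]
 [-0.939  0.001 -0.345]]
legs [276.69 244.65] [266.19 244.54] [292.01 181.1 ] [293.02 175.57] bail [269.31 242.62] [265.33 242.58] [273.28 242.66]
```

View pics/z55.png

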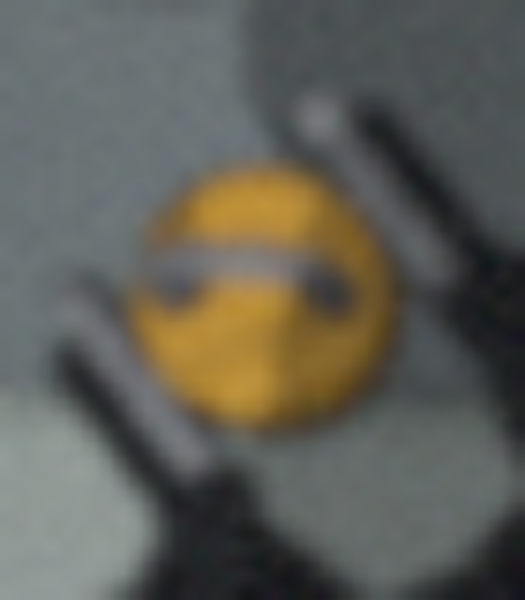

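Request:
step_arm(
  steps=[
    {"slide": [3, 5, 2.5], "angular": [0, -0.002, -0.001], "hand": 255},
    {"slide": [3, 5, 2.5], "angular": [0, -0.002, -0.001], "hand": 255},
    {"slide": [-1, -4.5, 14], "angular": [0, -0.002, -0.001], "hand": 255},
    {"slide": [-5, -15, 26.5], "angular": [0, -0.002, -0.001], "hand": 255},
    {"slide": [-9.5, -26, 38.5], "angular": [0, -0.002, -0.001], "hand": 255},
  ],
)

```text
time_s: 18.05
position: [532.8, 71.9, 128.8]
orientation: [[-0.269, -0.607, 0.747], [-0.209, 0.794, 0.57], [-0.94, -0.003, -0.341]]
contact_force: [-1.6, 0.4, -2.7]
opening: 34.4
```

Run:
```python
from go import *
chk("z56.png",(285,120,60,85),9,C1,S2)
p,R=hang2(-5.5,25);rel(p,R,1)
```

```text
t 18.1 q [-0.424  0.44  -0.589 -1.819 -1.022  1.016] p [535.876  71.296 129.676] F [ 2.894  0.422 -0.368] op 34.3
[[-0.266 -0.607  0.749]
 [-0.21   0.795  0.569]
 [-0.941 -0.006 -0.339]]
bail in hook [-1.71  -2.389 28.019]
1 slide [ 3.384  4.339 -0.324] ang [-0.005  0.004  0.005] q [-0.423  0.444 -0.596 -1.819 -1.023  1.021]
```

View pics/z56.png

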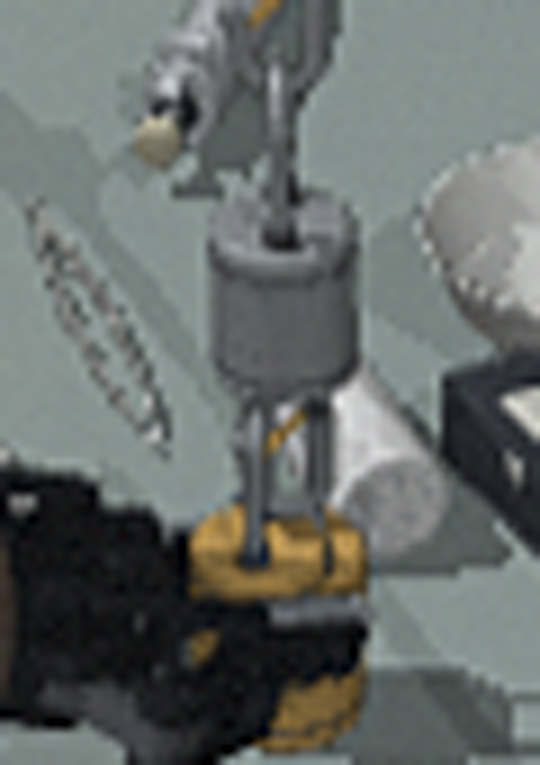

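Request:
step_arm(
  steps=[
    {"slide": [1.5, 2, 0], "angular": [0, 0, 0], "hand": 255},
    {"slide": [1.5, 2, 0], "angular": [0, 0, 0], "hand": 255},
    {"slide": [1.5, 2, 0], "angular": [0, 0, 0], "hand": 255},
    {"slide": [1.5, 2, 0], "angular": [0, 0, 0], "hand": 255},
    {"slide": [1.5, 2, 0], "angular": [0, 0, 0], "hand": 255},
  ],
)

```text
time_s: 18.6
position: [530.2, 74.1, 127.1]
orientation: [[-0.269, -0.608, 0.747], [-0.209, 0.794, 0.571], [-0.94, -0.002, -0.341]]
contact_force: [0.3, 0.1, -1.4]
opening: 34.4
```

Run:
```python
from go import *
chk("z57.png",(295,150,45,55),13,C1,S2)
p,R=hang2(-5.5,25);rel(p,R,1)
```

```text
t 18.65 q [-0.426  0.443 -0.601 -1.822 -1.026  1.029] p [530.309  74.098 127.167] F [ 0.613 -0.789 -2.029] op 34.7
[[-0.269 -0.608  0.747]
 [-0.209  0.794  0.571]
 [-0.94  -0.002 -0.341]]
bail in hook [-7.322  0.208 25.55 ]
1 slide [ 0.125 -1.286  1.399] ang [-0.002  0.002  0.002] q [-0.423  0.444 -0.596 -1.819 -1.023  1.021]
```

View pics/z57.png

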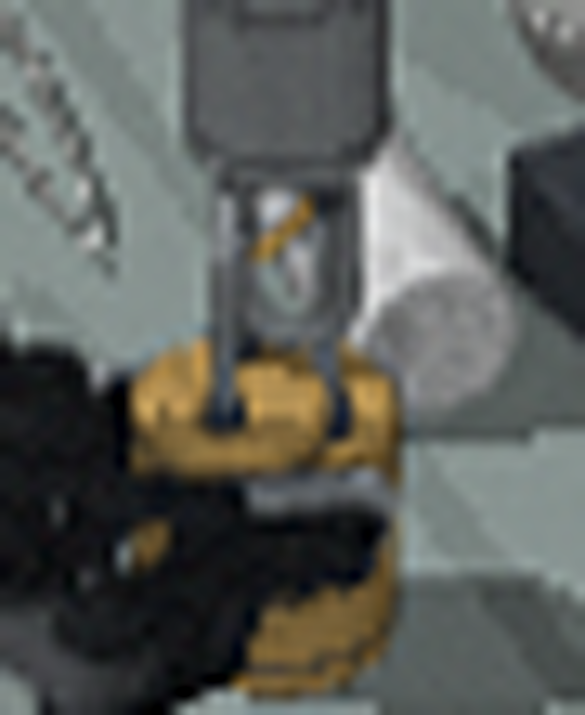

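Request:
step_arm(
  steps=[
    {"slide": [-0.6, -1.5, 1.9], "angular": [0, 0, 0], "hand": 255},
    {"slide": [-0.6, -1.5, 1.9], "angular": [0, 0, 0], "hand": 255},
    {"slide": [1, -1.5, 2.5], "angular": [0, 0, 0], "hand": 255},
    {"slide": [2.7, -1.5, 3.1], "angular": [0, 0, 0], "hand": 255},
    {"slide": [4.4, -1.5, 3.7], "angular": [0, 0, 0], "hand": 255},
  ],
)

```text
time_s: 19.15
position: [532.9, 74.2, 121.5]
orientation: [[-0.269, -0.609, 0.746], [-0.209, 0.793, 0.572], [-0.94, -0.002, -0.341]]
contact_force: [0.0, 0.1, -1.9]
opening: 34.4
```

Run:
```python
from go import *
chk("z58.png",(290,110,50,100),7.5,C1,S2)
```

```text
t 19.2 q [-0.426  0.462 -0.6   -1.831 -1.031  1.048] p [532.81   74.186 121.144] F [-0.083 -0.666 -2.499] op 34.2
[[-0.27  -0.609  0.746]
 [-0.209  0.794  0.572]
 [-0.94  -0.002 -0.341]]
bail in hook [-4.82   0.369 19.536]
```

View pics/z58.png

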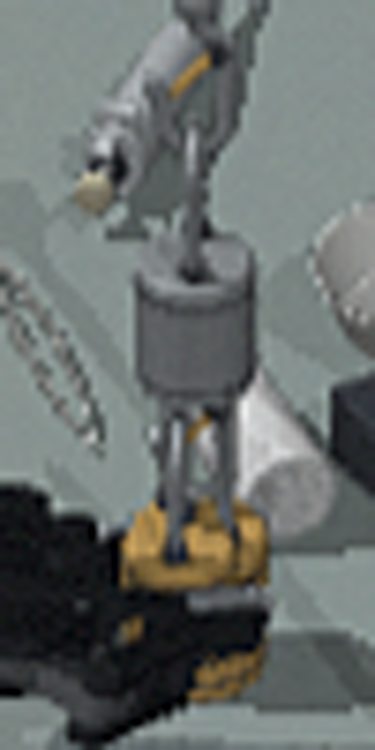

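Request:
step_arm(
  steps=[
    {"slide": [1.5, 0, 0.5], "angular": [0, 0, 0], "hand": 255},
    {"slide": [3, 0, 1.1], "angular": [0, 0, 0], "hand": 255},
    {"slide": [4.5, 0, 1.6], "angular": [0, 0, 0], "hand": 255},
    {"slide": [6, 0, 2.2], "angular": [0, 0, 0], "hand": 255},
    {"slide": [7.5, 0, 2.7], "angular": [0, 0, 0], "hand": 255},
  ],
)

```text
time_s: 19.7
position: [533.1, 74.2, 113.8]
orientation: [[-0.269, -0.609, 0.747], [-0.209, 0.793, 0.572], [-0.94, -0.003, -0.34]]
contact_force: [-0.9, 0.1, -0.5]
opening: 34.2
```

Run:
```python
from go import *
chk("z59.png",(290,110,50,100),7.5,C1,S2)
```

```text
t 19.75 q [-0.432  0.486 -0.604 -1.842 -1.041  1.079] p [532.957  74.158 113.47 ] F [-0.256  0.654 -2.183] op 34.4
[[-0.269 -0.609  0.746]
 [-0.209  0.794  0.572]
 [-0.94  -0.002 -0.341]]
bail in hook [-4.674  0.344 11.851]
```

View pics/z59.png

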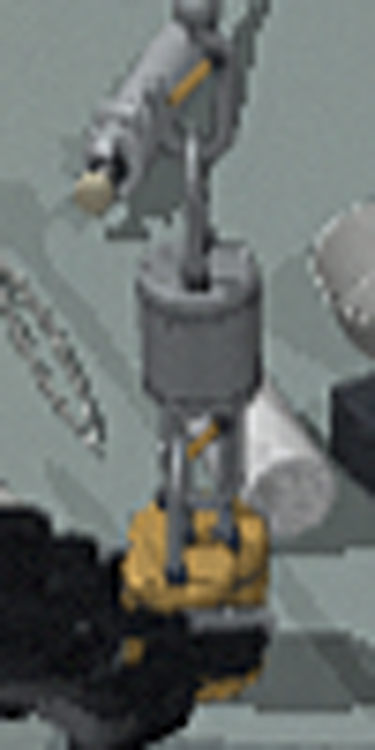

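Request:
step_arm(
  steps=[
    {"slide": [1.4, 0, 0.5], "angular": [0, 0, 0], "hand": 255},
    {"slide": [2.8, 0, 1], "angular": [0, 0, 0], "hand": 255},
    {"slide": [4.2, 0, 1.5], "angular": [0, 0, 0], "hand": 255},
    {"slide": [5.6, 0, 2], "angular": [0, 0, 0], "hand": 255},
    {"slide": [7, 0, 2.5], "angular": [0, 0, 0], "hand": 255},
  ],
)

```text
time_s: 20.25
position: [533.2, 74.2, 106.6]
orientation: [[-0.268, -0.609, 0.747], [-0.209, 0.793, 0.572], [-0.941, -0.003, -0.34]]
contact_force: [0.5, 0.8, 0.8]
opening: 34.3
```

Run:
```python
from go import *
chk("z60.png",(290,110,50,100),7.5,C1,S2)
```

```text
t 20.3 q [-0.437  0.509 -0.608 -1.853 -1.051  1.109] p [533.094  74.15  106.306] F [-0.011  0.836 -0.266] op 34.2
[[-0.269 -0.609  0.747]
 [-0.209  0.793  0.572]
 [-0.94  -0.002 -0.34 ]]
bail in hook [-4.539  0.339  4.677]
```

View pics/z60.png

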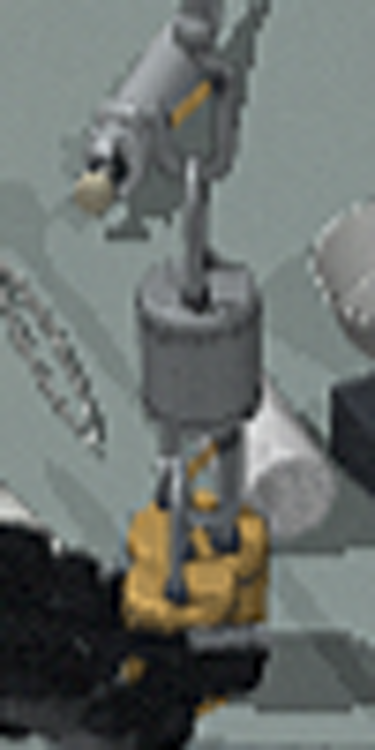

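Request:
step_arm(
  steps=[
    {"slide": [1.2, 0, 0.4], "angular": [0, 0, 0], "hand": 255},
    {"slide": [2.4, 0, 0.8], "angular": [0, 0, 0], "hand": 255},
    {"slide": [3.6, 0, 1.2], "angular": [0, 0, 0], "hand": 255},
    {"slide": [4.7, 0, 1.7], "angular": [0, 0, 0], "hand": 255},
    {"slide": [4.7, 0, 1.7], "angular": [0, 0, 0], "hand": 255},
  ],
)

```text
time_s: 20.8
position: [533.0, 74.1, 101.4]
orientation: [[-0.269, -0.609, 0.747], [-0.209, 0.793, 0.572], [-0.94, -0.002, -0.34]]
contact_force: [-0.2, -0.4, 3.1]
opening: 34.8
```

Run:
```python
from go import *
chk("z61.png",(295,90,45,125),6,C1,S2)
a=cv2.imread("pics/z61.png")
```

```text
t 20.85 q [-0.44   0.524 -0.61  -1.859 -1.058  1.128] p [533.058  74.126 101.439] F [-0.103 -0.6    1.699] op 34.3
[[-0.269 -0.609  0.747]
 [-0.209  0.793  0.572]
 [-0.94  -0.002 -0.34 ]]
bail in hook [-4.574  0.314 -0.188]
```

View pics/z61.png

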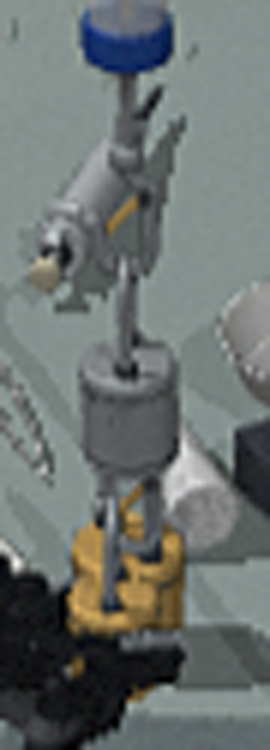

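Run:
```python
from go import *
a=robot.grab_frame("side");b=robot.grab_frame("top")
cv2.imwrite("pics/side9.png",a)
Z(a,300,158,35,45,16,"z62.png");Z(b,240,190,50,50,11,"z63.png");Z(a,300,95,30,45,14,"z64.png")
```

```text
(no output)
```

View pics/z62.png

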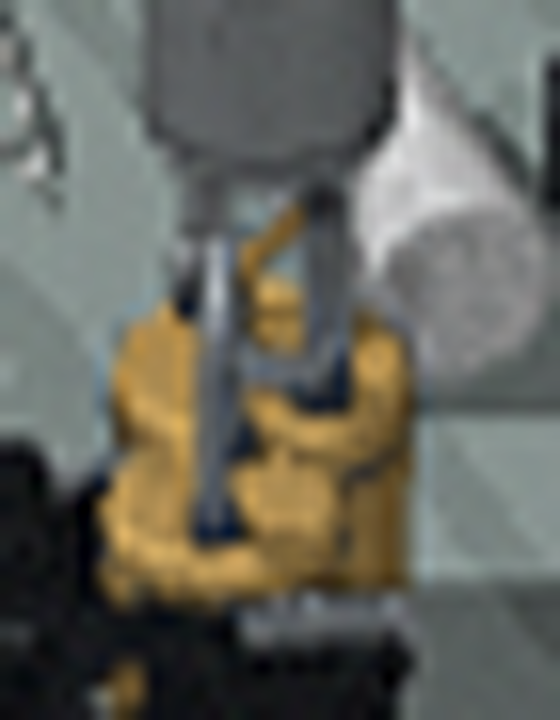

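View pics/z64.png

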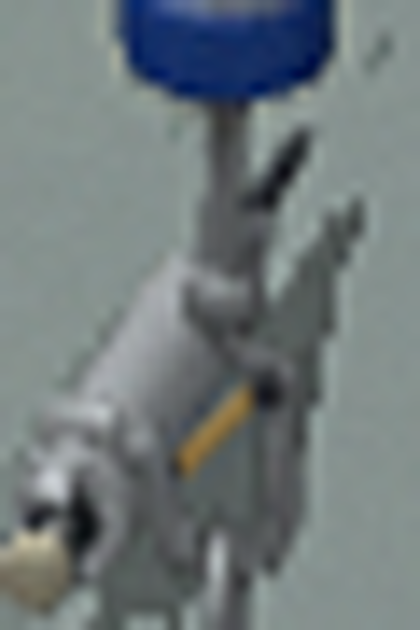

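View pics/z63.png

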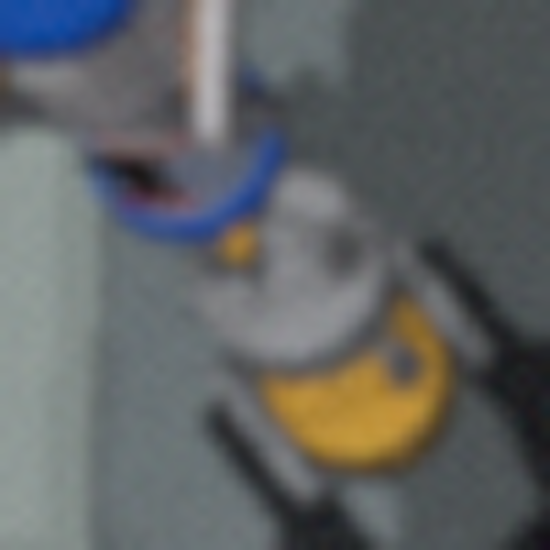

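Request:
step_arm(
  steps=[
    {"slide": [0.9, 0, 0.35], "angular": [0, 0, 0], "hand": 255},
    {"slide": [1.9, 0, 0.7], "angular": [0, 0, 0], "hand": 255},
    {"slide": [2.8, 0, 1], "angular": [0, 0, 0], "hand": 255},
    {"slide": [2.8, 0, 1], "angular": [0, 0, 0], "hand": 255},
    {"slide": [2.8, 0, 1], "angular": [0, 0, 0], "hand": 255},
  ],
)

```text
time_s: 21.45
position: [533.0, 74.1, 98.4]
orientation: [[-0.269, -0.609, 0.747], [-0.209, 0.793, 0.572], [-0.94, -0.002, -0.34]]
contact_force: [-0.3, 0.1, 2.6]
opening: 34.3
```

Run:
```python
from go import *
chk("z65.png",(300,158,35,45),14,C1,S2)
a=robot.grab_frame("side");Z(a,300,95,30,45,14,"z66.png")
```

```text
t 21.5 q [-0.442  0.533 -0.612 -1.863 -1.061  1.139] p [532.974  74.095  98.403] F [ 0.46  -0.219  1.761] op 34.1
[[-0.269 -0.609  0.747]
 [-0.209  0.793  0.572]
 [-0.94  -0.002 -0.341]]
bail in hook [-4.656  0.282 -3.219]
```

View pics/z65.png

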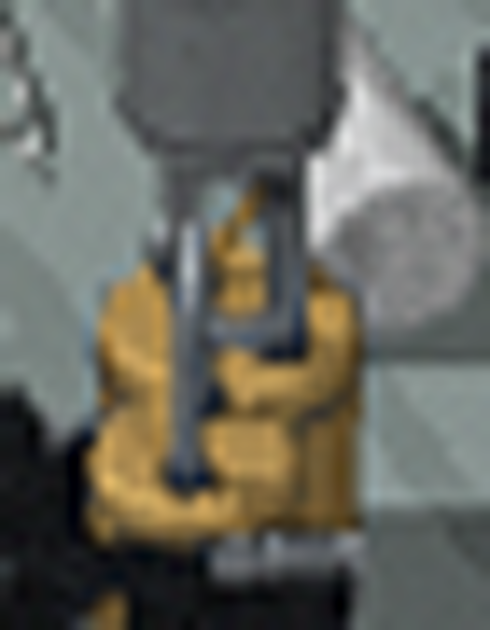

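View pics/z66.png

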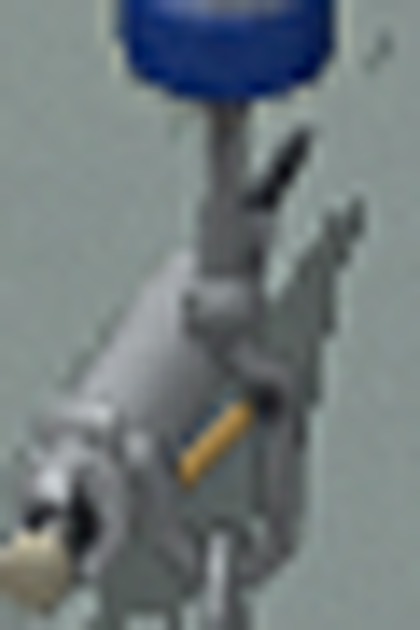

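Request:
step_arm(
  steps=[
    {"slide": [0.9, 0, 0.35], "angular": [0, 0, 0], "hand": 255},
    {"slide": [1.9, 0, 0.7], "angular": [0, 0, 0], "hand": 255},
    {"slide": [2.8, 0, 1], "angular": [0, 0, 0], "hand": 255},
    {"slide": [2.8, 0, 1], "angular": [0, 0, 0], "hand": 255},
    {"slide": [2.8, 0, 1], "angular": [0, 0, 0], "hand": 255},
  ],
)

```text
time_s: 22.05
position: [533.0, 74.1, 95.4]
orientation: [[-0.269, -0.609, 0.747], [-0.209, 0.793, 0.572], [-0.94, -0.002, -0.341]]
contact_force: [0.4, -0.3, 3.4]
opening: 33.8
```

Run:
```python
from go import *
chk("z67.png",(300,158,35,45),14,C1,S2)
a=robot.grab_frame("side");Z(a,300,95,30,45,14,"z68.png")
```

```text
t 22.1 q [-0.444  0.542 -0.613 -1.867 -1.065  1.151] p [532.961  74.071  95.394] F [ 0.703 -0.268  2.591] op 34.4
[[-0.269 -0.609  0.747]
 [-0.209  0.793  0.572]
 [-0.94  -0.002 -0.341]]
bail in hook [-4.668  0.258 -6.227]
```

View pics/z67.png

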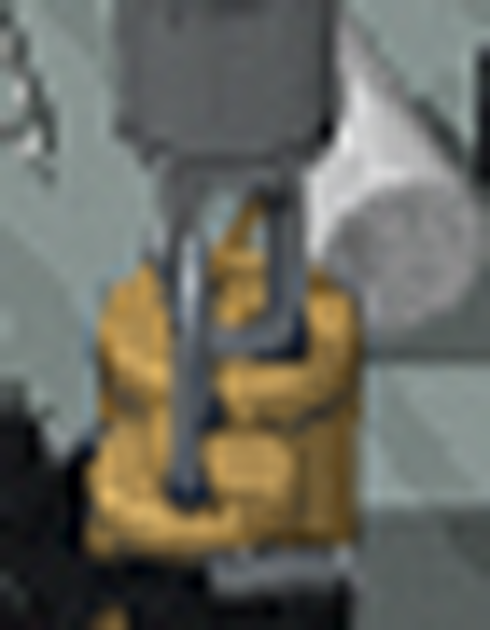

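View pics/z68.png

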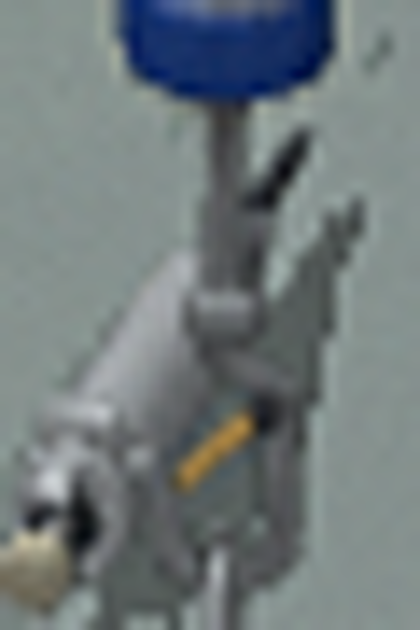

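Request:
step_arm(
  steps=[
    {"slide": [0.9, 0, 0.35], "angular": [0, 0, 0], "hand": 255},
    {"slide": [1.9, 0, 0.7], "angular": [0, 0, 0], "hand": 255},
    {"slide": [2.8, 0, 1], "angular": [0, 0, 0], "hand": 255},
    {"slide": [2.8, 0, 1], "angular": [0, 0, 0], "hand": 255},
    {"slide": [2.8, 0, 1], "angular": [0, 0, 0], "hand": 255},
  ],
)

```text
time_s: 22.65
position: [533.0, 74.0, 92.4]
orientation: [[-0.269, -0.609, 0.747], [-0.209, 0.794, 0.572], [-0.94, -0.002, -0.341]]
contact_force: [-0.1, 0.1, 3.8]
opening: 34.1
```

Run:
```python
from go import *
chk("z69.png",(300,158,35,45),14,C1,S2)
a=robot.grab_frame("side");Z(a,300,95,30,45,14,"z70.png")
```

```text
t 22.7 q [-0.446  0.552 -0.615 -1.871 -1.069  1.162] p [532.953  74.057  92.416] F [-0.195  0.392  3.631] op 34.5
[[-0.269 -0.609  0.747]
 [-0.209  0.794  0.572]
 [-0.94  -0.002 -0.341]]
bail in hook [-4.676  0.244 -9.204]
```

View pics/z69.png

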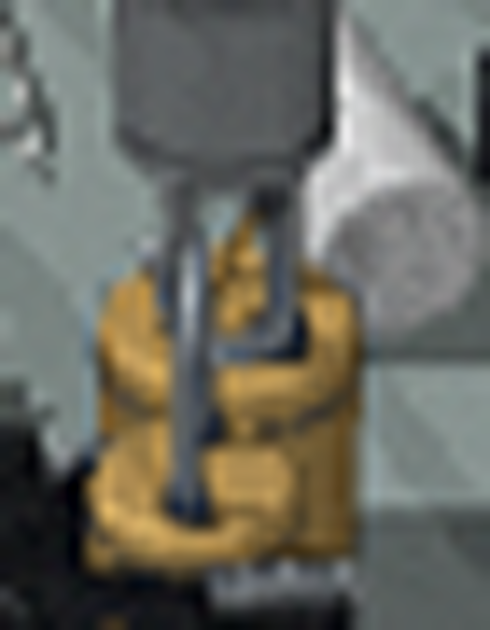

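View pics/z70.png

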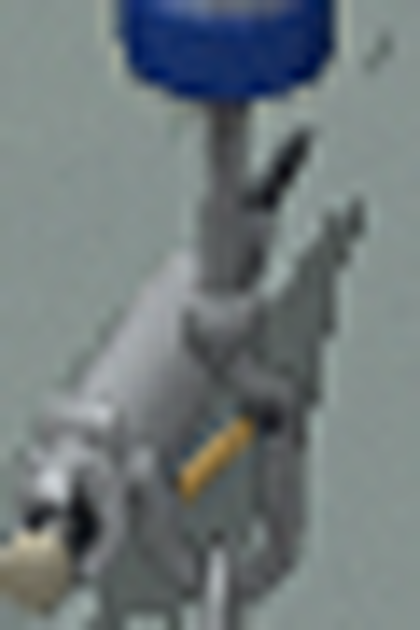

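Request:
step_arm(
  steps=[
    {"slide": [0.9, 0, 0.35], "angular": [0, 0, 0], "hand": 255},
    {"slide": [1.9, 0, 0.7], "angular": [0, 0, 0], "hand": 255},
    {"slide": [2.4, 0, 0.9], "angular": [0, 0, 0], "hand": 255},
    {"slide": [2.4, 0, 0.9], "angular": [0, 0, 0], "hand": 255},
    {"slide": [2.4, 0, 0.9], "angular": [0, 0, 0], "hand": 255},
  ],
)

```text
time_s: 23.25
position: [533.0, 74.1, 89.9]
orientation: [[-0.269, -0.609, 0.747], [-0.209, 0.793, 0.572], [-0.94, -0.002, -0.34]]
contact_force: [-0.3, -0.0, 4.6]
opening: 34.3
```

Run:
```python
from go import *
chk("z71.png",(300,158,35,45),14,C1,S2)
a=robot.grab_frame("side");Z(a,300,95,30,45,14,"z72.png")
```

```text
t 23.3 q [-0.447  0.56  -0.615 -1.874 -1.072  1.172] p [533.011  74.059  89.932] F [0.537 1.005 5.257] op 33.9
[[-0.269 -0.609  0.747]
 [-0.209  0.794  0.572]
 [-0.94  -0.002 -0.34 ]]
bail in hook [ -4.619   0.248 -11.69 ]
```

View pics/z71.png

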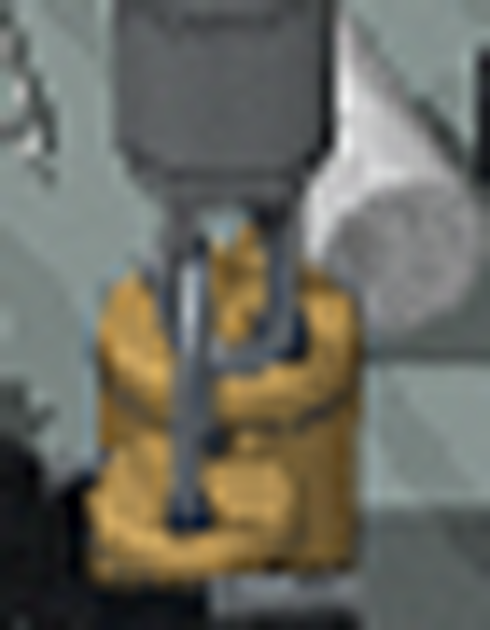

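View pics/z72.png

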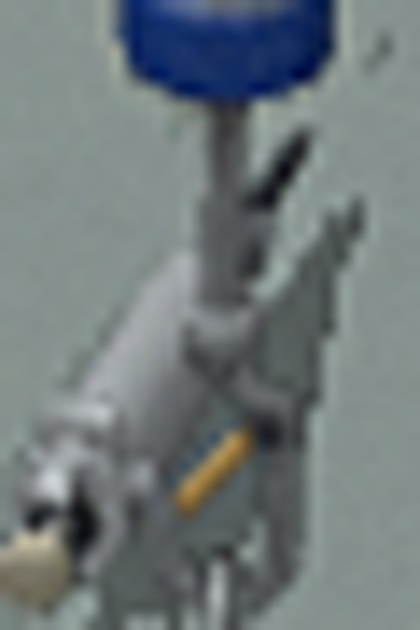

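Run:
```python
from go import *
s=robot.state();R0=s["orientation"];p0=s["position"]
np.set_printoptions(precision=2,suppress=True)
ax=np.array([.03,1,0]);ax/=np.linalg.norm(ax)
bl=p0+R0@C1+[0,0,64]
for th in(-.16,-.08,.08,.16):
    dR=Ro.from_rotvec(ax*th).as_matrix();R=dR@R0;p=bl+dR@(p0-bl)
    o=kin.ik(p,R,[s["q"]])
    print(th,"slide",R0.T@(p-p0),"ang",Ro.from_matrix(R0.T@R).as_rotvec(),"world",p-p0,len(o))
```

```text
-0.16 slide [-5.69 -6.73  6.71] ang [ 0.03 -0.12 -0.09] world [10.63 -0.32  3.08] 1
-0.08 slide [-2.66 -3.4   3.47] ang [ 0.02 -0.06 -0.05] world [ 5.38 -0.16  1.33] 1
0.08 slide [ 2.28  3.46 -3.68] ang [-0.02  0.06  0.05] world [-5.47  0.16 -0.9 ] 1
0.16 slide [ 4.15  6.95 -7.55] ang [-0.03  0.12  0.09] world [-10.99   0.33  -1.35] 1
```

Request:
step_arm(
  steps=[
    {"slide": [-2.7, -3.4, 3.5], "angular": [0.016, -0.062, -0.048], "hand": 255},
    {"slide": [0, 0, 0], "angular": [0, 0, 0], "hand": 255},
    {"slide": [2.3, 3.5, -3.7], "angular": [-0.016, 0.062, 0.048], "hand": 255},
    {"slide": [0, 0, 0], "angular": [0, 0, 0], "hand": 255},
    {"slide": [0, 0, 0], "angular": [0, 0, 0], "hand": 255},
  ],
)

```text
time_s: 23.85
position: [532.2, 73.8, 88.2]
orientation: [[-0.273, -0.608, 0.746], [-0.209, 0.794, 0.571], [-0.939, 0.0, -0.344]]
contact_force: [-0.6, 0.0, 1.0]
opening: 34.4
```

Run:
```python
from go import *
chk("z73.png",(300,158,35,45),14,C1,S2)
a=robot.grab_frame("side");Z(a,300,95,30,45,14,"z74.png")
```

```text
t 23.9 q [-0.447  0.561 -0.616 -1.873 -1.069  1.169] p [532.142  73.806  88.292] F [-0.304 -0.434  1.705] op 34.2
[[-0.274 -0.608  0.745]
 [-0.209  0.794  0.571]
 [-0.939  0.001 -0.344]]
bail in hook [ -5.468  -0.02  -13.258]
```

View pics/z73.png

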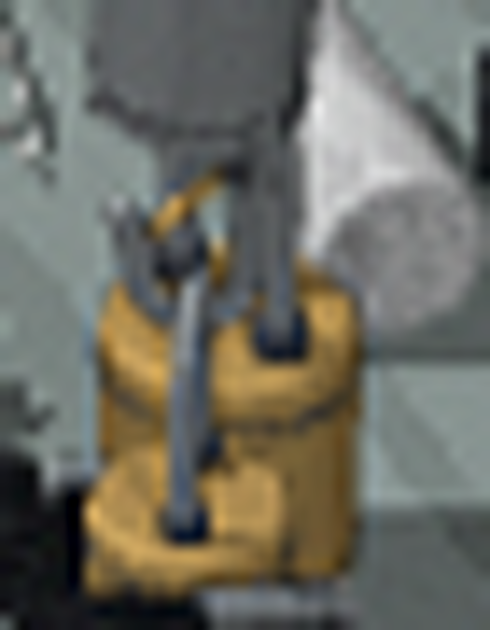

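View pics/z74.png

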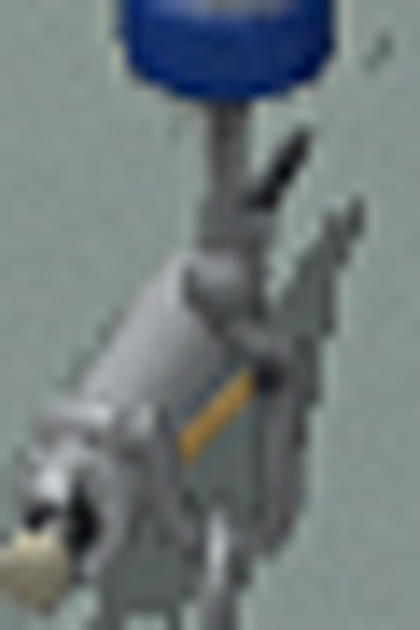

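Request:
step_arm(
  steps=[
    {"slide": [-1.7, -0.7, 0.4], "angular": [0, 0, 0], "hand": 255},
    {"slide": [-3.4, -1.5, 0.8], "angular": [0, 0, 0], "hand": 255},
    {"slide": [-5, -2.2, 1.2], "angular": [0, 0, 0], "hand": 255},
    {"slide": [-6, -3, 1.7], "angular": [0, 0, 0], "hand": 255},
    {"slide": [-6, -3, 1.7], "angular": [0, 0, 0], "hand": 255},
  ],
)

```text
time_s: 24.45
position: [537.8, 73.9, 95.0]
orientation: [[-0.269, -0.609, 0.747], [-0.21, 0.793, 0.571], [-0.94, -0.003, -0.341]]
contact_force: [0.3, 0.7, -0.3]
opening: 34.6
```

Run:
```python
from go import *
chk("z75.png",(295,90,45,125),6,C1,S2)
b=robot.grab_frame("top");Z(b,235,190,60,60,10,"z76.png");log()
```

```text
t 24.5 q [-0.438  0.544 -0.603 -1.868 -1.06   1.143] p [537.65   73.937  94.938] F [ 0.055  0.19  -0.115] op 34.4
[[-0.269 -0.609  0.746]
 [-0.21   0.793  0.571]
 [-0.94  -0.003 -0.341]]
bail in hook [ 0.025  0.264 -6.675]
t 24.55 q [-0.438  0.545 -0.603 -1.868 -1.06   1.143] p [537.588  73.945  94.877] F [-0.692 -0.332  0.518] op 34.3
[[-0.269 -0.609  0.746]
 [-0.209  0.793  0.572]
 [-0.94  -0.003 -0.341]]
```

View pics/z75.png

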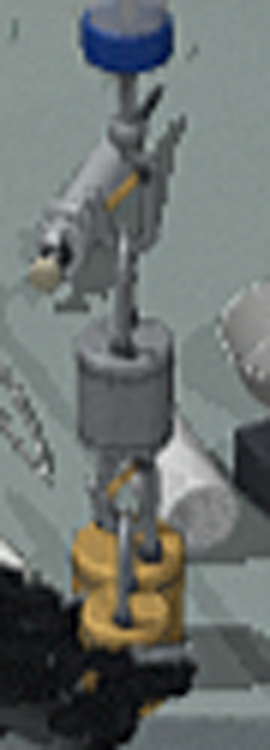

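View pics/z76.png

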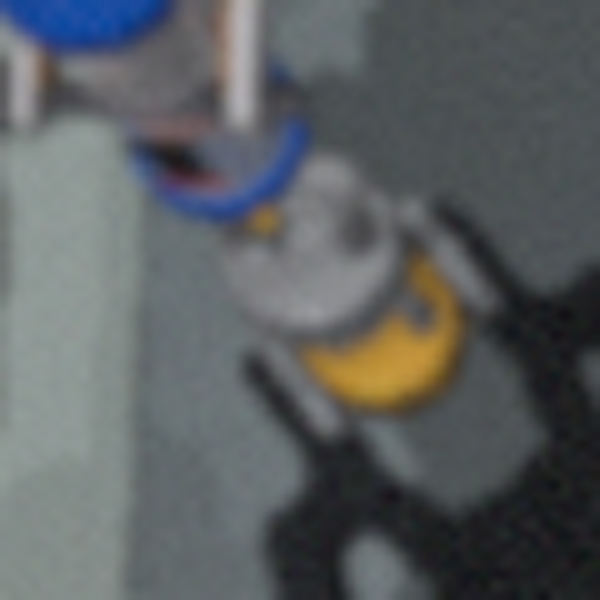

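Request:
step_arm(
  steps=[
    {"slide": [0, 0, 0], "angular": [0, 0, 0], "hand": 150},
    {"slide": [0, 0, 0], "angular": [0, 0, 0], "hand": 140},
    {"slide": [0, 0, 0], "angular": [0, 0, 0], "hand": 130},
    {"slide": [0, 0, 0], "angular": [0, 0, 0], "hand": 110},
    {"slide": [0, 0, 0], "angular": [0, 0, 0], "hand": 90},
  ],
)

```text
time_s: 25.05
position: [537.7, 73.9, 94.9]
orientation: [[-0.269, -0.609, 0.747], [-0.209, 0.794, 0.571], [-0.94, -0.002, -0.341]]
contact_force: [0.6, 0.2, 0.5]
opening: 55.4
```

Run:
```python
from go import *
chk("z77.png",(280,90,60,130),6,C1,S2)
b=robot.grab_frame("top");Z(b,235,190,60,60,10,"z78.png")
```

```text
t 25.1 q [-0.438  0.545 -0.603 -1.868 -1.061  1.143] p [537.718  73.879  94.967] F [ 0.518 -0.188 -0.908] op 55.0
[[-0.269 -0.608  0.747]
 [-0.209  0.794  0.571]
 [-0.94  -0.002 -0.341]]
bail in hook [ 0.091  0.21  -6.654]
```

View pics/z77.png

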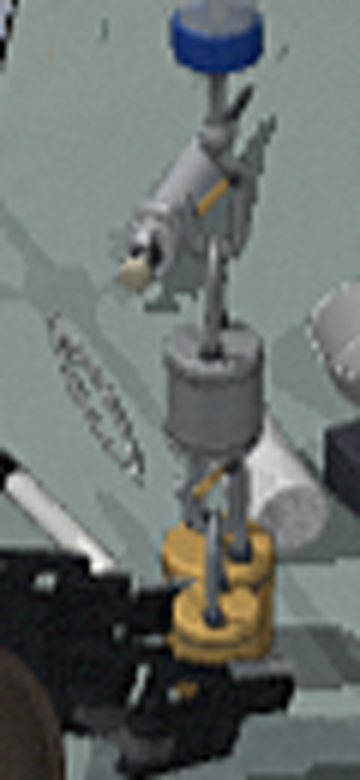

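View pics/z78.png

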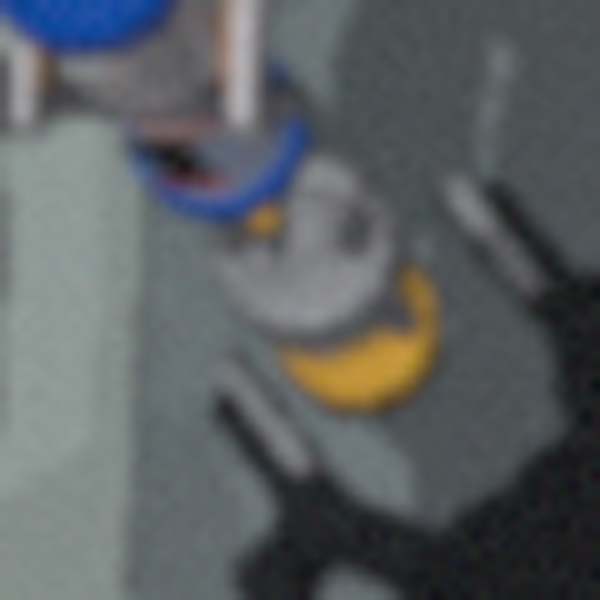

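Request:
step_arm(
  steps=[
    {"slide": [0, 1.5, 0], "angular": [0, 0, 0], "hand": 50},
    {"slide": [0, 2.5, -3], "angular": [0, 0, 0], "hand": 40},
    {"slide": [0, 2.5, -15], "angular": [0, 0, 0], "hand": 40},
    {"slide": [0, 2.5, -40], "angular": [0, 0, 0], "hand": 40},
    {"slide": [0, 2.5, -75], "angular": [0, 0, 0], "hand": 40},
  ],
)

```text
time_s: 25.65
position: [479.1, 32.8, 120.5]
orientation: [[-0.27, -0.61, 0.745], [-0.209, 0.793, 0.573], [-0.94, -0.001, -0.341]]
contact_force: [0.3, -1.1, 1.3]
opening: 72.2
```

Request:
step_arm(
  steps=[
    {"slide": [0, 0, -30], "angular": [0, 0, 0], "hand": 40},
    {"slide": [0, 0, -60], "angular": [0, 0, 0], "hand": 40},
    {"slide": [0, 0, -80], "angular": [0, 0, 0], "hand": 40},
    {"slide": [0, 0, -80], "angular": [0, 0, 0], "hand": 40},
    {"slide": [0, 0, -80], "angular": [0, 0, 0], "hand": 40},
  ],
)

```text
time_s: 26.15
position: [420.4, -13.1, 148.1]
orientation: [[-0.269, -0.607, 0.748], [-0.209, 0.795, 0.57], [-0.94, -0.003, -0.34]]
contact_force: [0.9, 0.3, -0.2]
opening: 72.1
```

Run:
```python
from go import *
a=robot.grab_frame("side");b=robot.grab_frame("top");log()
cv2.imwrite("pics/side12.png",a);cv2.imwrite("pics/top12.png",b);Z(a,280,90,60,130,6,"z79.png");Z(a,300,105,35,90,8,"z80.png")
```

```text
t 26.25 q [-0.729  0.342 -0.688 -1.545 -1.178  0.994] p [420.616 -12.488 147.642] F [0.126 0.68  0.81 ] op 72.1
[[-0.269 -0.608  0.747]
 [-0.209  0.794  0.572]
 [-0.94  -0.002 -0.341]]
```

View pics/side12.png

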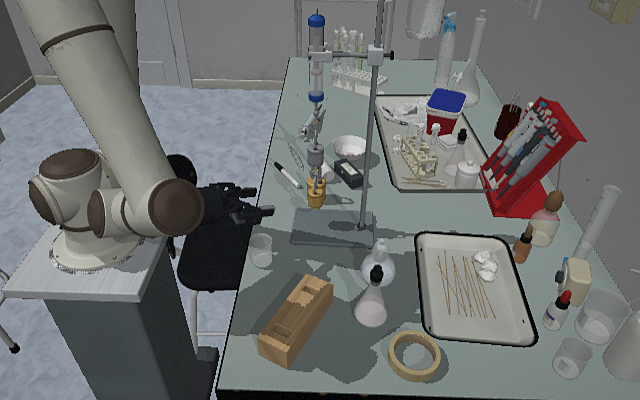

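View pics/z80.png

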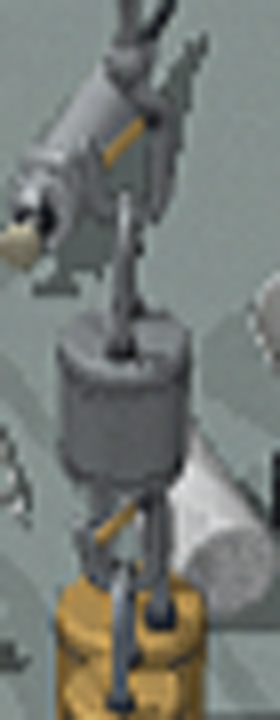

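Request:
step_arm(
  steps=[
    {"slide": [-20, 0, -30], "angular": [0, 0, 0], "hand": 40},
    {"slide": [-40, 0, -40], "angular": [0, 0, 0], "hand": 40},
    {"slide": [-40, 0, -40], "angular": [0, 0, 0], "hand": 40},
    {"slide": [-40, 0, -40], "angular": [0, 0, 0], "hand": 40},
    {"slide": [-40, 0, -40], "angular": [0, 0, 0], "hand": 40},
  ],
)

```text
time_s: 26.75
position: [401.2, -26.6, 198.2]
orientation: [[-0.27, -0.609, 0.746], [-0.208, 0.793, 0.573], [-0.94, -0.0, -0.341]]
contact_force: [1.1, -0.5, -0.7]
opening: 72.1
```

Request:
step_arm(
  steps=[
    {"slide": [0, 0, 0], "angular": [0, 0, 0], "hand": 40},
    {"slide": [0, 0, 0], "angular": [0, 0, 0], "hand": 40},
    {"slide": [0, 0, 0], "angular": [0, 0, 0], "hand": 40},
    {"slide": [0, 0, 0], "angular": [0, 0, 0], "hand": 40},
    {"slide": [0, 0, 0], "angular": [0, 0, 0], "hand": 40},
  ],
)

```text
time_s: 27.25
position: [401.3, -27.2, 198.9]
orientation: [[-0.269, -0.609, 0.746], [-0.209, 0.794, 0.572], [-0.94, -0.002, -0.341]]
contact_force: [0.2, -0.6, -0.4]
opening: 71.9
```

Request:
step_arm(
  steps=[
    {"slide": [0, 0, 0], "angular": [0, 0, 0], "hand": 40},
    {"slide": [0, 0, 0], "angular": [0, 0, 0], "hand": 40},
    {"slide": [0, 0, 0], "angular": [0, 0, 0], "hand": 40},
    {"slide": [0, 0, 0], "angular": [0, 0, 0], "hand": 40},
    {"slide": [0, 0, 0], "angular": [0, 0, 0], "hand": 40},
  ],
)

```text
time_s: 27.75
position: [401.3, -27.2, 199.0]
orientation: [[-0.269, -0.609, 0.747], [-0.209, 0.793, 0.571], [-0.94, -0.003, -0.341]]
contact_force: [0.8, 0.4, 0.5]
opening: 72.0
```

Request:
step_arm(
  steps=[
    {"slide": [0, 0, 0], "angular": [0, 0, 0], "hand": 40},
    {"slide": [0, 0, 0], "angular": [0, 0, 0], "hand": 40},
    {"slide": [0, 0, 0], "angular": [0, 0, 0], "hand": 40},
    {"slide": [0, 0, 0], "angular": [0, 0, 0], "hand": 40},
    {"slide": [0, 0, 0], "angular": [0, 0, 0], "hand": 40},
  ],
)

```text
time_s: 28.25
position: [401.3, -27.2, 199.0]
orientation: [[-0.269, -0.609, 0.747], [-0.209, 0.793, 0.572], [-0.94, -0.002, -0.341]]
contact_force: [0.4, -0.1, -0.2]
opening: 71.9
```

Run:
```python
from go import *
# measure brass/steel motion over 1 s with 20 frames
ref=None;out=[]
for i in range(16):
    a=robot.grab_frame("side")[90:215,295:345].astype(np.float32)
    g=cv2.cvtColor(a,cv2.COLOR_BGR2GRAY)
    if ref is None: ref=g
    out.append([cv2.phaseCorrelate(ref[65:115],g[65:115])[0],np.abs(g-ref).mean()])
for o in out: print(np.round(o[0],2),round(float(o[1]),2))
a=robot.grab_frame("side");Z(a,295,90,45,125,6,"z81.png");b=robot.grab_frame("top");cv2.imwrite("pics/top13.png",b)
s=log()
```

```text
[0. 0.] 0.0
[ 0.02 -0.02] 1.53
[0.04 0.07] 1.55
[0.04 0.04] 1.56
[0.03 0.01] 1.56
[0.04 0.03] 1.56
[0.   0.05] 1.53
[0.02 0.03] 1.54
[0.05 0.04] 1.52
[0.03 0.  ] 1.55
[0.05 0.04] 1.56
[0.05 0.05] 1.52
[0.04 0.01] 1.54
[0.04 0.02] 1.55
[0.01 0.01] 1.53
[0.03 0.02] 1.54
t 29.15 q [-0.756  0.169 -0.654 -1.441 -1.211  0.774] p [401.333 -27.189 198.983] F [-0.088  0.115 -0.469] op 72.0
[[-0.269 -0.609  0.747]
 [-0.209  0.794  0.571]
 [-0.94  -0.002 -0.341]]
```

View pics/z81.png

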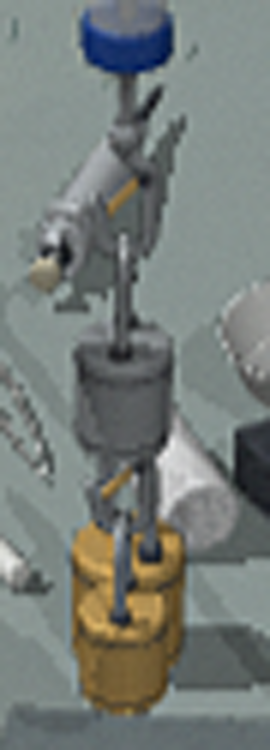

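View pics/top13.png

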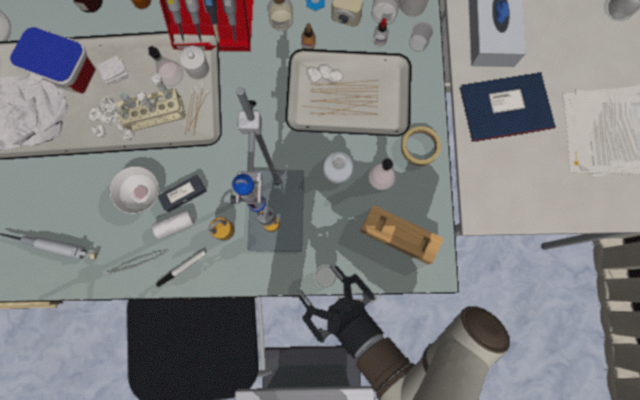

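Over the last second the chain shows no motion. Both latches are shut, and the glassware is at its original pixels (lamp (338,165), flask (382,175), beaker (325,272)). The gripper is well clear, so I'm handing in.

```bash
python3 -c "
from cell import robot
print(robot.sign_off())"
```

```text
the job is handed in; nothing more can be done
None
```

The steel load now hangs on the balance's snap hook, and the smaller brass load (the one from the block) hangs in the hook under it. I handed the job in at about 29 s.

**Steel load:** I gripped it by the body from the side and pressed its bail in with about 3 N. Its latch shut, and I let go once the hook carried the weight.

**Brass load:** this one jammed between tip and latch at about 7 N of push. From the images and the force I put the balance at about 34 mm there, against the red mark at 40 mm. A tilt of ±0.08 rad about the bail wire, without pressing harder, let it slip past. The balance then sprang back and the latch shut. I took no reading during the tilt itself, so the 34 mm is only the value just before it. There is no direct readout of the rod, so it is an estimate.

**Last checks:**
- **Latches and gripper:** the side view shows both latches shut above their bails. The gripper was well clear.
- **Chain:** image shift over 0.8 s was under 0.1 pixel, so the chain hangs still.
- **Glassware:** it looks in the same place in the top view, judged by eye.
- **Force:** the highest reading at the end of any move was about 6 N.
- **Calibration:** bail and hook agreed with the camera predictions to about 1 pixel, roughly 2 mm. No check failed.

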